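Zero the light meter: cover the dome, hold the bayonet key

TASK

Zero the light meter: first balance the flat blanking puck, level and centred, on top of the sensor's white dome and let go of it. Then take the bayonet key from its park ring, push it into the meter's socket with its cross pin in line with the slot, fully home against the spring, give it a quarter turn clockwise (seen from above) as far as it goes, and finish holding it there: the program ends with the key still gripped, pressed home and turned, and the puck still balanced. Leave the other things on the bench alone.

Things in the scene. Friction and masses are not known exactly. Their poses are not given: they have to be found in the camera images.
- puck: blanking puck, bare aluminium, 90 g: a flat disc 54 mm across and 8 mm thick with an upright finger ridge on top, 44 mm long (along its x), 12 mm thick (y), from 8 to 34 mm high. Origin: centre of the underside, z up. Loose, starts flat on the bench.
- sensor: sensor head fixed to the bench: round aluminium foot 104 mm across and 28 mm high, with a white opal dome of spherical radius 45 mm on it. Origin: centre of the underside.
- dome_top (a point): highest point of the white dome, 62 mm above the bench.
- park: grey plastic park ring fixed to the bench, 56 mm outside, 36 mm bore, 36 mm high; the key hangs in it by its flange. Origin: centre of the underside.
- key: bayonet key, steel and aluminium, 120 g, loose, upright. Origin: centre of the stem's lower tip, z up. Stem 16 mm thick, tapered tip, 0 to 30 mm high; cross pin 8 mm thick, 30 mm long over its ends along the key's x, its axis 11 mm up; flange 46 mm across, 30 to 35 mm; finger bar 44 mm long (x, in line with the pin), 14 mm thick (y), 35 to 69 mm. A half turn about z gives the same shape.
- key_grip (a point): point on the key's axis in its finger bar, 57 mm above the key's origin (22 mm above the flange): fit for the TCP, as the fingertips then stay clear of the flange.
- meter: meter block fixed to the bench, grey, 94 x 94 x 56 mm, with the bayonet socket in the middle of its top. Origin: centre of the underside; the slot of the socket for the cross pin runs along its x.
- socket_mouth (a point): centre of the socket in the meter's top face, 56 mm up. Opening through an 8 mm lip: 19.5 mm square for the stem and a slot 33.5 x 11 mm along the meter's x for the pin. The pin meets a sprung rotor when the key's origin is 21 mm below this point; 9 mm farther (4 to 10.5 N) the flange lies on the top face: fully home. The pin is clear under the lip after 2 mm of that travel and can then turn.
- plunger (a joint): how far the sprung rotor is pressed down, m: 0 at rest, 0.009 with the key's flange on the top face. Springs back when released.
- rotor (a joint): turn of the rotor, which the pin drives, rad: 0 in line with the slot, grows clockwise seen from above, stop at 1.57; the pin has up to about 0.1 rad of play in it. A return spring resists with 0.03 N m at 0 rising to 0.12 N m at 1.57.
- glass (a point): centre of the rim of a big grey glass beaker that is fixed to the bench, 90 mm across, 100 mm high, always at the same place: an obstacle to go round or over. A chair's back also rises above the bench along its right (-y) edge: come in from above it, about 0.45 m high.
- vial: small corked glass vial, 23 mm wide, 52 high; bystander, loose, to be left alone. Origin: centre of the underside.
- stopper: grey rubber stopper, 34 mm wide, 30 high; bystander, loose, to be left alone. Origin: centre of the underside.
- jar: small jar with screw cap, 52 mm wide, 60 high; bystander, loose, to be left alone. Origin: centre of the underside.
- bottle: amber glass bottle, 57 mm wide, 92 high; bystander, loose, to be left alone. Origin: centre of the underside.
- beaker: glass beaker, 71 mm wide, 88 high; bystander, loose, to be left alone. Origin: centre of the underside.
There are look-alikes about, which are no part of the job. What is shaped like the puck but blue is not meant.

How it is judged (in metres and radians):
On the way, in this order (a step that is already met when the one before it is completed fails the run):
1. the puck lies balanced on the dome, let go (horizontal distance between puck and dome_top below 0.012 m and angle between puck's own z axis and vertical below 0.2 rad and z of puck in the frame of dome_top between -0.005 and 0.008 m and contact force between the fingers and puck below 0.1 N and contact force between puck and sensor above 0.2 N and linear speed of puck below 0.03 m/s), for 0.3 s.
2. the key is pushed home in the socket, not yet turned (value of joint plunger above 0.0065 m and horizontal distance between key and socket_mouth below 0.005 m and angle between key's own z axis and vertical below 0.12 rad and value of joint rotor below 0.4 rad), for 0.05 s.
3. the pressed key is turned a quarter turn clockwise and held (value of joint plunger above 0.0065 m and horizontal distance between key and socket_mouth below 0.005 m and angle between key's own z axis and vertical below 0.12 rad and contact force between the fingers and key above 3 N and value of joint rotor above 1.3 rad), for 0.3 s.
At the end, for the whole second after the job is handed in: Puck untouched and still on the dome, within 12 mm of its top (horizontally), tilt under 0.2 rad. Key in the socket within 5 mm of its centre and 0.12 rad of upright, plunger in over 6.5 mm, rotor past 1.3 rad, key still held with over 3 N. Bystanders within 30 mm of their places (all of step 1 and all of step 3); the arm keeps its last pose, push and grip.
It fails at once if a bystander was disturbed (moved over 30 mm) (distance of any of vial, stopper, jar, bottle, beaker from where it was at the start of the episode above 0.03 m).
It also fails if it takes over 70 s, if anything falls off the work surface, if the arm or the gripper's body presses on something with over 40 N, if the wrist force passes 120 N, or if a joint passes its speed limit or range.

ROBOT

A 6-joint arm with a two-finger parallel gripper is mounted at the origin on a cart in front of the work surface, level with it; the furniture and walls round the work are solid. World frame = base frame: x ahead of the robot, y to its left, z up, the work surface at z = 0. Lengths are in m, angles in degrees, forces in N, time in s.
With the tool pointing down it reaches from about 0.3 to 0.75 m from the base axis. Payload 8.5 kg.
Tool frame: the origin (TCP) lies between the finger pads, 19 mm behind the fingertips; this is the grasp point; z points along the fingers, y is the line along which they close (so a half turn about z gives the same grasp; the last joint's range is limited). The gripper opens to 85 mm and grips with 20 to 120 N. Pads are 22 mm wide; open, the fingers measure 114 mm over their backs; the gripper's body (76 mm by 85 mm) begins 54 mm behind the grasp point. The pads swing forward as they close: fully open they stand 13 mm farther back than shut.
Start: joints at [-84.127, 21.807, 74.336, -0, 83.858, -12.336], TCP at [0.172, -0.522, 0.25] pointing down, gripper open.
Joint ranges: [-178.18, 178.18], [-50.72, 133.34], [12.68, 142.11], [-81.47, 261.47], [9.98, 163.14], [-165.26, 165.26]. Speed limits (degrees/s): [136.94, 136.94, 180, 180, 180, 180].

INTERFACE

Orientations are given as a 3x3 rotation matrix whose columns are the frame's x, y, z axes.
In Python, from rig import env gives the robot as it stands.
- The arm moves only by the tool arm_command, never from a script. Its argument "deltas" is a list of rows, each an object of numbers: "rx", "ry", "rz": the turn, a rotation vector about the tool's x, y, z in rad; "dx", "dy", "dz": the shift along the tool's x, y, z in m; "fingers": the finger opening in m, from 0 to 0.0854. In form: [{"rx": .., "ry": .., "rz": .., "dx": .., "dy": .., "dz": .., "fingers": ..}, ...]. A call has 1 to 12 rows; each row shifts and turns the commanded pose from where the row before left it, along the tool's axes as they then stand; what a row does not reach is not made up. A row lasts 1/10 s, in which the tool goes at most 50 mm and 8.59 degrees, less where a joint would pass 70% of its speed; a pose out of reach is approached as far as the arm can. A call is refused whole if a number of a shift passes 0.05 or a number of a turn 0.15, either way. A call with a gripper value outside its range is refused whole. The fingers move at their own pace and stop on an object; "squeeze" is the grip in N (left out, the last holds). Time passes only in rows, so rows that do not move let the fingers close. It gives the time, the measured TCP pose, the force, the opening and the grip force at its end, in the units of the state.
- env.observe(): the state, without advancing time (a new reading comes with each control period).
- env.get_image(name): name is "scene" or "top" or "wrist"; returns a dict with "color" (480x640x3 uint8, blue, green, red), "camera_matrix" (3x3 intrinsics, pixels), "k1" (the pictures are not rectified: a ray, as slopes to the right and down, at radius r is drawn at 1 + k1 r^2 times it, then the intrinsics apply), "eye" and "orientation" of the camera in the world. Camera axes: x right, y up, looking along -z (the intrinsics and any distortion apply to the point x, -y, -z); pixel columns grow to the right and rows downward; lengths in m; the calibration is good to about 2 mm. A picture is of the moment at which its call begins. There is no depth.
- env.close_job(): hands the job in; it is judged then, once.
Trained networks look in a picture, given as the dict that the camera call returned (one of the last four; its "shot" number tells which), for a name from the list of things; names that differ only in an ending like _2 or _b are one class to them, and where a whole thing is asked for, a point or a joint stands for the part that bears it (a point fixed in the world has none). Each returns a list of dicts, best first, with "p" (0 to 1); they miss things now and then, are a little off and sometimes report something else, mostly with a low value. They report only what shows in the picture. A call takes as long as a camera call. They do not tell look-alikes from the thing itself.
- env.look_for(query, picture): "box" ([left, top, right, bottom] in pixels, round what is visible of it).
- env.tip_of(query, picture): "location" ([column, row] in pixels: a listed point, or the origin of a listed thing).
The state is a dict: "time_s": time; "q": joint angles; "qvel": joint speeds; "joint_efforts": joint torques, N m; "position": TCP position; "tool_rot": TCP orientation; "ft_force": force on the tool from outside, world axes, zero at the start; "wrist_torque": the same for the moment, N m; "grip_width": finger opening in m; "gripper_force": force on a finger pad.
Only numpy, scipy, OpenCV 4.12 (cv2) and the standard library are available. Lean on these libraries where they do the work, as an engineer would, in place of code of your own. Each camera call takes 0.05 s, during which the arm holds its last target. There are 200 camera calls.

## Working session

There is one attempt and no reset: what is moved stays moved. The work goes in short steps, Python scripts to look and compute and a tool call to move; the robot and the scene stay as the last step left them, time stands still between calls to the robot, and variables do not carry over. Pictures are saved under pics/ and viewed, at most 10 in all, crops included, and the job is handed in when it is done.

Besides the shell and the picture viewer there is one more tool, called after ">>>" as name(argument=value, ...), one argument or row to a line, values as JSON. arm_command: Moves the arm, as the interface text tells. Its arguments: {"type":"object","properties":{"deltas":{"type":"array"},"squeeze":{"type":"number"}},"required":["deltas"]}

```bash
mkdir -p pics; cat > h.py <<'E'
import numpy as np, cv2
from rig import env
def ray(pic,px):
    K=np.array(pic["camera_matrix"]);k=pic["k1"]
    d=np.array([(px[0]-K[0,2])/K[0,0],(px[1]-K[1,2])/K[1,1]]);u=d.copy()
    for _ in range(30): u=d/(1+k*(u@u))
    v=np.array(pic["orientation"])@np.array([u[0],-u[1],-1.]);return np.array(pic["eye"]),v/np.linalg.norm(v)
def atz(pic,px,z):
    o,v=ray(pic,px);return o+v*(z-o[2])/v[2]
def proj(pic,P):
    K=np.array(pic["camera_matrix"]);c=np.array(pic["orientation"]).T@(np.array(P)-pic["eye"])
    u=np.array([c[0],-c[1]])/-c[2];u=u*(1+pic["k1"]*(u@u));return K[:2,:2]@u+K[:2,2]
def tri(obs):
    A=np.zeros((3,3));b=np.zeros(3)
    for pic,px in obs:
        o,v=ray(pic,px);M=np.eye(3)-np.outer(v,v);A+=M;b+=M@o
    X=np.linalg.solve(A,b);return X,[np.round(np.linalg.norm(proj(p,X)-px),1) for p,px in obs]
E
python3 - <<'E'
from h import *
np.set_printoptions(precision=4,suppress=True)
for n in["scene","top","wrist"]:
    p=env.get_image(n);cv2.imwrite(f"pics/{n}0.png",p["color"])
    print(n,p["eye"],np.array(p["orientation"]).tolist(),p["k1"])
    for q in["puck","dome_top","park","key","key_grip","meter","socket_mouth","glass","vial","stopper","jar","bottle","beaker","sensor"]:
        r=env.tip_of(q,p); 
        print(q,[(np.round(d["location"]).tolist(),round(d["p"],2)) for d in r[:4]])
    for q in["puck","key"]: print(q,[(np.round(d["box"]).tolist(),round(d["p"],2)) for d in env.look_for(q,p)[:4]])
print(env.observe())
E
```

```text
scene [ 0.3146 -0.3429  0.7426] [[0.8780527364473988, 0.3484420716490931, -0.32804194049255864], [-0.4782057323406808, 0.6653459422050801, -0.573266129077715], [0.018511336357708782, 0.6602294297409974, 0.7508358212886018]] -0.003740785726517451
puck [([260.0, 378.0], 0.61), ([411.0, 270.0], 0.6), ([302.0, 352.0], 0.57), ([365.0, 254.0], 0.24)]
dome_top [([319.0, 201.0], 0.91), ([320.0, 223.0], 0.69)]
park [([263.0, 267.0], 0.83)]
key [([262.0, 268.0], 0.79), ([364.0, 254.0], 0.43)]
key_grip [([259.0, 249.0], 0.6)]
meter [([408.0, 332.0], 0.71)]
socket_mouth [([409.0, 318.0], 0.61)]
glass [([362.0, 255.0], 0.57), ([319.0, 223.0], 0.5), ([247.0, 335.0], 0.42)]
vial [([291.0, 279.0], 0.5), ([407.0, 333.0], 0.43)]
stopper [([249.0, 338.0], 0.81)]
jar [([195.0, 236.0], 0.69)]
bottle [([237.0, 210.0], 0.56)]
beaker [([385.0, 238.0], 0.72)]
sensor [([318.0, 221.0], 0.9)]
puck [([399.0, 254.0, 425.0, 281.0], 0.98), ([247.0, 358.0, 277.0, 391.0], 0.87), ([290.0, 336.0, 319.0, 362.0], 0.65)]
key [([250.0, 240.0, 273.0, 266.0], 0.86)]
top [0.4147 0.1431 1.0001] [[-0.015578874605755274, 0.98340
[... 1273 characters left out ...]
]
key []
key_grip []
meter []
socket_mouth []
glass []
vial []
stopper []
jar []
bottle []
beaker []
sensor []
puck []
key []
{'time_s': 2.55, 'q': array([-84.1255,  21.8067,  74.3372,   0.0003,  83.8581, -12.3341]), 'qvel': array([ 0.0656,  0.0123, -0.0204, -0.0181, -0.0158,  0.0856]), 'joint_efforts': array([ -0.0005, -44.8327, -23.146 ,  -0.0002,   0.0006,   0.    ]), 'position': array([ 0.1719, -0.5224,  0.25  ]), 'tool_rot': array([[ 0.9499,  0.3125,  0.    ],
       [ 0.3125, -0.9499,  0.    ],
       [ 0.    , -0.    , -1.    ]]), 'ft_force': array([ 0.7388, -0.2722, -0.5278]), 'wrist_torque': array([ 0.0643, -0.0247, -0.0669]), 'gripper_force': 0.0, 'grip_width': 0.08530535282594832}
```

```bash
python3 - <<'E'
import cv2
a=cv2.imread("pics/scene0.png")[160:430,160:460];cv2.imwrite("pics/s0c.png",cv2.resize(a,None,fx=2.2,fy=2.2,interpolation=cv2.INTER_CUBIC))
b=cv2.imread("pics/top0.png")[130:380,170:450];cv2.imwrite("pics/t0c.png",cv2.resize(b,None,fx=2.4,fy=2.4,interpolation=cv2.INTER_CUBIC))
E
```

```text
(no output)
```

View pics/s0c.png

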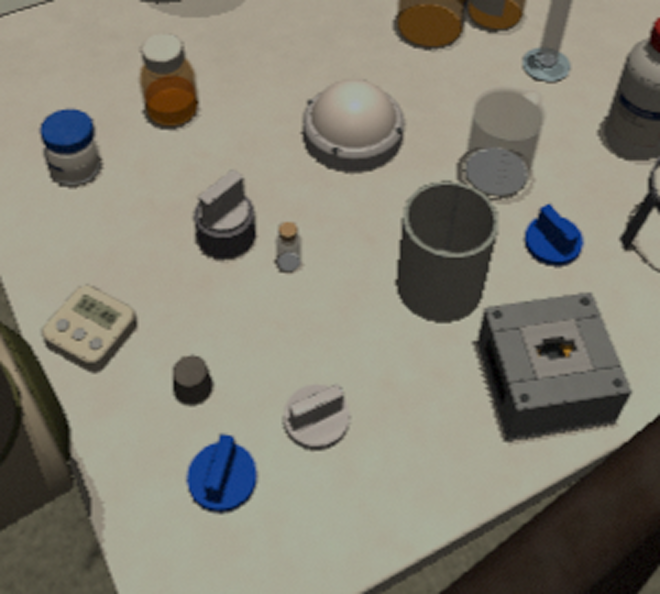

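View pics/t0c.png

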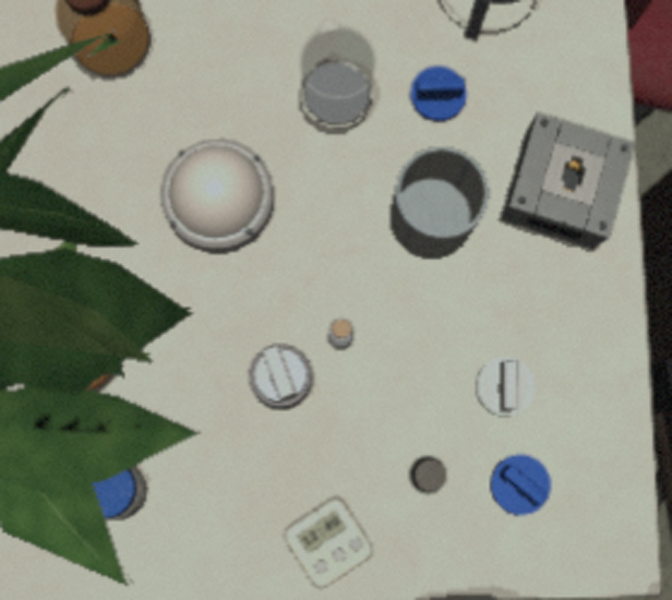

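```bash
python3 - <<'E'
from h import *
np.set_printoptions(precision=4,suppress=True)
s=env.get_image("scene");t=env.get_image("top")
print("puck",tri([(s,(302,352)),(t,(378,290))]))
print("key_grip",tri([(s,(259,249)),(t,(285,288))]))
print("socket",tri([(s,(409,318)),(t,(409,199))]))
print("dome",tri([(s,(319,201)),(t,(259,204))]))
print("park/key base",atz(s,(262,268),0))
for n,a,z in[("vial",(291,279),0),("stopper",(249,338),0),("jar",(195,236),0),("bottle",(237,210),0),("beaker",(385,238),0),("glass",(356,212),.1)]:
    print(n,atz(s if n!="glass" else t,a,z))
# segment ends: crop->full ; ridge top z=.034
f=lambda x,y:(160+x/2.2,160+y/2.2); g=lambda x,y:(170+x/2.4,130+y/2.4)
print("puck ridge", atz(t,g(504,360),.034),atz(t,g(510,410),.034), atz(s,f(290,405),.034),atz(s,f(342,388),.034))
print("slot/meter corners top z=.056",*[atz(t,g(*c),.056) for c in[(541,115),(631,144),(597,238),(511,206)]])
print("meter scene",*[atz(s,f(*c),.056) for c in[(482,309),(588,296),(627,384),(507,407)]])
for i,(p,c) in enumerate([(s,proj(s,tri([(s,(302,352)),(t,(378,290))])[0]+[0,0,.02])),(s,(262,254)),(s,(410,318)),(t,(380,290)),(t,(286,287)),(t,(409,202))]):
    c=np.round(c).astype(int);a=p["color"][c[1]-25:c[1]+25,c[0]-25:c[0]+25];a=cv2.resize(a,(266,266),interpolation=cv2.INTER_CUBIC)
    if i==0: R=[[],[]]
    R[i//3].append(a)
cv2.imwrite("pics/m1.png",np.vstack([np.hstack(r) for r in R]))
E
```

```text
puck (array([ 0.4812, -0.0204, -0.012 ]), [np.float64(1.1), np.float64(0.9)])
key_grip (array([0.4869, 0.182 , 0.0604]), [np.float64(1.0), np.float64(0.9)])
socket (array([ 0.667 , -0.0826,  0.0566]), [np.float64(3.5), np.float64(2.8)])
dome (array([0.6582, 0.2372, 0.0675]), [np.float64(1.5), np.float64(1.6)])
park/key base [0.4893 0.179  0.    ]
vial [0.5301 0.1263 0.    ]
stopper [0.4035 0.045  0.    ]
jar [0.3949 0.3268 0.    ]
bottle [0.5059 0.3578 0.    ]
beaker [0.7625 0.1274 0.    ]
glass [0.6343 0.0361 0.1   ]
puck ridge [ 0.5011 -0.0186  0.034 ] [ 0.4569 -0.0222  0.034 ] [ 0.4604 -0.0183  0.034 ] [ 0.5037 -0.0247  0.034 ]
slot/meter corners top z=.056 [ 0.7208 -0.0579  0.056 ] [ 0.6932 -0.1393  0.056 ] [ 0.6064 -0.1027  0.056 ] [ 0.6362 -0.0267  0.056 ]
meter scene [ 0.6343 -0.0261  0.056 ] [ 0.7202 -0.0573  0.056 ] [ 0.6965 -0.1365  0.056 ] [ 0.602  -0.1082  0.056 ]
```

View pics/m1.png

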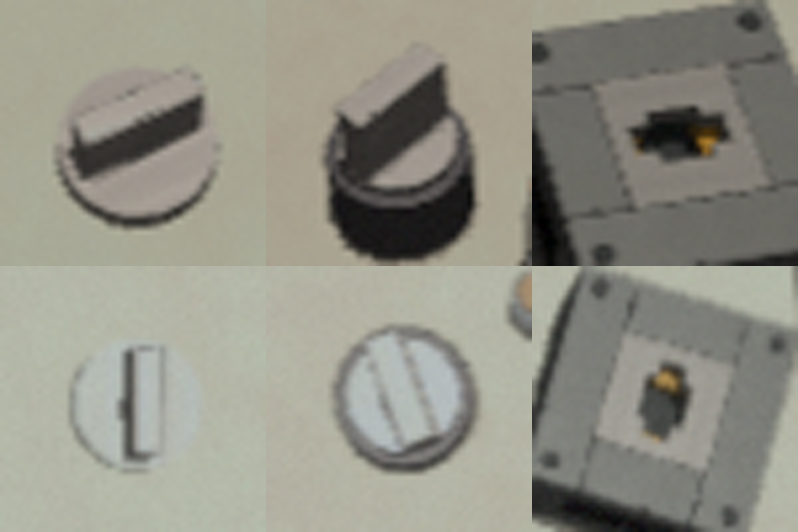

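The crop confirms the choice. The candidates for the puck are blue (260,378), blue (411,270) and bare aluminium (302,352), and the last is the one meant. The key stands in its ring at scene (262,254) and the socket is at (410,318).

>>> arm_command(
  deltas=[
    {"dz":-0.042,"rz":0.07},
    {"dz":-0.042,"rz":0.07},
    {"dz":-0.042,"rz":0.07},
    {"dz":-0.042,"rz":0.07},
    {"dz":-0.032,"rz":0.07},
    {},
    {},
  ],
)

```text
invalid input
```

>>> arm_command(
  deltas=[
    {"dx":0.0242,"dy":-0.0427,"fingers":0.045},
    {"dx":0.0242,"dy":-0.0427},
    {"dx":0.0242,"dy":-0.0427},
    {"dx":0.0242,"dy":-0.0427},
    {"dx":0.0242,"dy":-0.0427},
    {"dx":0.0242,"dy":-0.0427},
    {"dx":0.0242,"dy":-0.0427},
    {"dx":0.0242,"dy":-0.0427},
    {"dx":0.0242,"dy":-0.0427},
    {"dx":0.0242,"dy":-0.0427},
    {"dx":0.0242,"dy":-0.0427},
    {"dx":0.0242,"dy":-0.0427},
  ],
)

```text
invalid input
```

>>> arm_command(
  deltas=[
    {"dz":0.045},
    {"dz":0.045},
    {"dz":0.045},
    {"dz":0.045},
    {"dz":0.045},
    {},
    {},
  ],
)

```text
invalid input
```

>>> arm_command(
  deltas=[
    {"rx":0,"ry":0,"rz":0.07,"dx":0,"dy":0,"dz":-0.042,"fingers":0.045},
    {"rx":0,"ry":0,"rz":0.07,"dx":0,"dy":0,"dz":-0.042,"fingers":0.045},
    {"rx":0,"ry":0,"rz":0.07,"dx":0,"dy":0,"dz":-0.042,"fingers":0.045},
    {"rx":0,"ry":0,"rz":0.07,"dx":0,"dy":0,"dz":-0.042,"fingers":0.045},
    {"rx":0,"ry":0,"rz":0.07,"dx":0,"dy":0,"dz":-0.032,"fingers":0.045},
    {"rx":0,"ry":0,"rz":0,"dx":0,"dy":0,"dz":0,"fingers":0.045},
  ],
  squeeze=40,
)

```text
time_s: 3.25
position: [0.1719, -0.5226, 0.4544]
tool_rot: [[0.999, -0.034, 0.001], [-0.034, -0.999, -0.008], [0.001, 0.008, -1.0]]
ft_force: [0.1, -0.3, -0.5]
grip_width: 0.0448
gripper_force: 0.0
```

>>> arm_command(
  deltas=[
    {"rx":0,"ry":0,"rz":0,"dx":0.0242,"dy":-0.0427,"dz":0,"fingers":0.045},
    {"rx":0,"ry":0,"rz":0,"dx":0.0242,"dy":-0.0427,"dz":0,"fingers":0.045},
    {"rx":0,"ry":0,"rz":0,"dx":0.0242,"dy":-0.0427,"dz":0,"fingers":0.045},
    {"rx":0,"ry":0,"rz":0,"dx":0.0242,"dy":-0.0427,"dz":0,"fingers":0.045},
    {"rx":0,"ry":0,"rz":0,"dx":0.0242,"dy":-0.0427,"dz":0,"fingers":0.045},
    {"rx":0,"ry":0,"rz":0,"dx":0.0242,"dy":-0.0427,"dz":0,"fingers":0.045},
    {"rx":0,"ry":0,"rz":0,"dx":0.0242,"dy":-0.0427,"dz":0,"fingers":0.045},
    {"rx":0,"ry":0,"rz":0,"dx":0.0242,"dy":-0.0427,"dz":0,"fingers":0.045},
    {"rx":0,"ry":0,"rz":0,"dx":0.0242,"dy":-0.0427,"dz":0,"fingers":0.045},
    {"rx":0,"ry":0,"rz":0,"dx":0.0242,"dy":-0.0427,"dz":0,"fingers":0.045},
    {"rx":0,"ry":0,"rz":0,"dx":0.0242,"dy":-0.0427,"dz":0,"fingers":0.045},
    {"rx":0,"ry":0,"rz":0,"dx":0.0242,"dy":-0.0427,"dz":0,"fingers":0.045},
  ],
)

```text
time_s: 4.45
position: [0.4791, -0.0175, 0.4492]
tool_rot: [[1.0, -0.031, -0.001], [-0.031, -1.0, 0.0], [-0.001, -0.0, -1.0]]
ft_force: [-0.2, -1.9, 0.3]
grip_width: 0.0452
gripper_force: 0.0
```

>>> arm_command(
  deltas=[
    {"rx":0,"ry":0,"rz":0,"dx":0,"dy":0,"dz":0.045,"fingers":0.045},
    {"rx":0,"ry":0,"rz":0,"dx":0,"dy":0,"dz":0.045,"fingers":0.045},
    {"rx":0,"ry":0,"rz":0,"dx":0,"dy":0,"dz":0.045,"fingers":0.045},
    {"rx":0,"ry":0,"rz":0,"dx":0,"dy":0,"dz":0.045,"fingers":0.045},
    {"rx":0,"ry":0,"rz":0,"dx":0,"dy":0,"dz":0.045,"fingers":0.045},
    {"rx":0,"ry":0,"rz":0,"dx":0,"dy":0,"dz":0,"fingers":0.045},
    {"rx":0,"ry":0,"rz":0,"dx":0,"dy":0,"dz":0,"fingers":0.045},
  ],
)

```text
time_s: 5.15
position: [0.4788, -0.0197, 0.2258]
tool_rot: [[0.999, -0.032, -0.0], [-0.032, -0.999, 0.0], [-0.0, -0.0, -1.0]]
ft_force: [0.3, 0.6, -0.1]
grip_width: 0.0449
gripper_force: 0.0
```

```bash
python3 - <<'E'
from h import *
np.set_printoptions(precision=4,suppress=True)
p=env.get_image("wrist");cv2.imwrite("pics/w1.png",p["color"]);np.save("pics/w1.npy",{k:p[k] for k in("camera_matrix","k1","eye","orientation")},allow_pickle=True)
print([(d["location"],d["p"]) for d in env.tip_of("puck",p)],[(d["box"],d["p"]) for d in env.look_for("puck",p)])
for d in env.tip_of("puck",p): print(atz(p,d["location"],0))
print(env.observe()["position"],p["eye"])
E
```

```text
[([323.1, 200.6], 0.69), ([337.2, 285.2], 0.56)] [([309.3, 262.1, 364.0, 313.5], 0.84), ([294.2, 170.5, 351.3, 231.8], 0.62)]
[ 0.4797 -0.0235  0.    ]
[ 0.3897 -0.0354  0.    ]
[ 0.4794 -0.0199  0.227 ] [ 0.5578 -0.0242  0.3494]
```

View pics/w1.png

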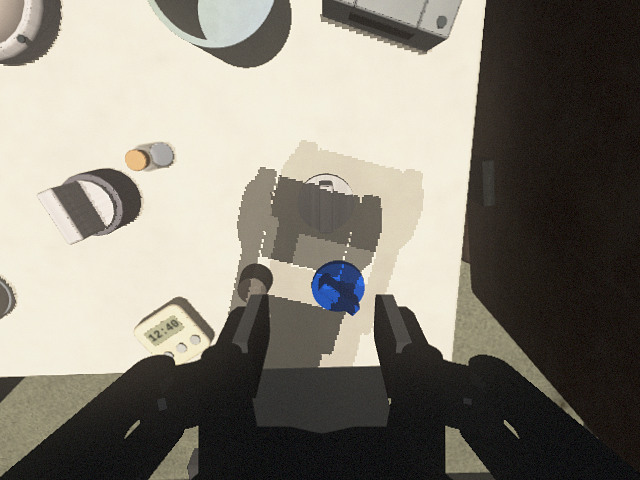

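The aluminium puck is at wrist (325,202), in the gripper's shadow, with the blue decoy at (338,286) and the stopper at (255,280). I'll move closer and look again.

>>> arm_command(
  deltas=[
    {"rx":0,"ry":0,"rz":0,"dx":0.001,"dy":0.002,"dz":0.04,"fingers":0.045},
    {"rx":0,"ry":0,"rz":0,"dx":0,"dy":0,"dz":0.04,"fingers":0.045},
    {"rx":0,"ry":0,"rz":0,"dx":0,"dy":0,"dz":0.03,"fingers":0.045},
    {"rx":0,"ry":0,"rz":0,"dx":0,"dy":0,"dz":0,"fingers":0.045},
    {"rx":0,"ry":0,"rz":0,"dx":0,"dy":0,"dz":0,"fingers":0.045},
  ],
)

```text
time_s: 5.85
position: [0.4804, -0.0219, 0.1165]
tool_rot: [[0.999, -0.032, 0.002], [-0.032, -0.999, -0.0], [0.002, 0.0, -1.0]]
ft_force: [-0.4, -0.6, -0.2]
grip_width: 0.0449
gripper_force: 0.0
```

```bash
python3 - <<'E'
from h import *
np.set_printoptions(precision=4,suppress=True)
p=env.get_image("wrist");cv2.imwrite("pics/w2.png",p["color"])
for d in env.tip_of("puck",p): print(d, atz(p,d["location"],0))
print(env.look_for("puck",p))
o=env.observe();print(o["position"],p["eye"])
q=np.load("pics/w1.npy",allow_pickle=True).item()
print(tri([(p,env.tip_of("puck",p)[0]["location"]),(q,(323.1,200.6))]))
c=np.round(proj(p,[.48,-.022,.02])).astype(int);print(c)
x0,y0=max(c[0]-80,0),max(c[1]-80,0);a=p["color"][y0:y0+160,x0:x0+160];print(x0,y0)
cv2.imwrite("pics/w2c.png",cv2.convertScaleAbs(cv2.resize(a,(560,560),interpolation=cv2.INTER_CUBIC),alpha=1.5))
E
```

```text
{'location': [340.7, 350.0], 'p': 0.92} [ 0.3901 -0.0358  0.    ]
[{'box': [303.0, 317.8, 377.5, 397.9], 'p': 0.82}, {'box': [284.2, 197.3, 363.0, 288.6], 'p': 0.68}]
[ 0.4805 -0.0219  0.1169] [ 0.5591 -0.0264  0.2403]
(array([ 0.5218, -0.0262,  0.1877]), [np.float64(13.8), np.float64(5.1)])
[318 248]
238 168
```

View pics/w2c.png

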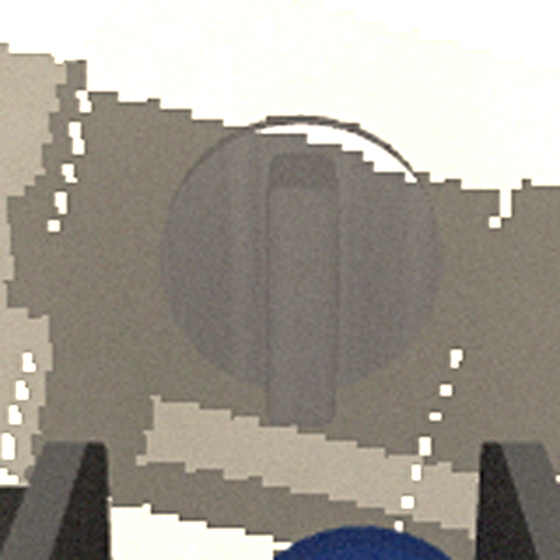

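```bash
python3 - <<'E'
from h import *
np.set_printoptions(precision=4,suppress=True)
p=env.get_image("wrist");f=lambda x,y:(238+x/3.5,168+y/3.5)
print("disc",atz(p,f(301,255.5),.008),atz(p,f(161,258),.008),atz(p,f(441,258),.008),atz(p,f(301,116),.008))
a,b=atz(p,f(305,187),.034),atz(p,f(301.5,425),.034);print("ridge",a,b,(a+b)/2,a-b)
print(atz(p,f(268,187),.034),atz(p,f(269,425),.034),atz(p,f(338,187),.034),atz(p,f(334,425),.034))
E
```

```text
disc [ 0.4805 -0.0258  0.008 ] [0.4808 0.0008 0.008 ] [ 0.4791 -0.0523  0.008 ] [ 0.5074 -0.0266  0.008 ]
ridge [ 0.5012 -0.0269  0.034 ] [ 0.4578 -0.025   0.034 ] [ 0.4795 -0.0259  0.034 ] [ 0.0434 -0.0019  0.    ]
[ 0.5014 -0.0207  0.034 ] [ 0.4579 -0.0193  0.034 ] [ 0.501  -0.0323  0.034 ] [ 0.4576 -0.0307  0.034 ]
```

>>> arm_command(
  deltas=[
    {"rx":0,"ry":0,"rz":0.01,"dx":0,"dy":0.0025,"dz":0.035,"fingers":0.045},
    {"rx":0,"ry":0,"rz":0,"dx":0,"dy":0,"dz":0.03,"fingers":0.045},
    {"rx":0,"ry":0,"rz":0,"dx":0,"dy":0,"dz":0.021,"fingers":0.045},
    {"rx":0,"ry":0,"rz":0,"dx":0,"dy":0,"dz":0,"fingers":0.045},
    {"rx":0,"ry":0,"rz":0,"dx":0,"dy":0,"dz":0,"fingers":0.045},
    {"rx":0,"ry":0,"rz":0,"dx":0,"dy":0,"dz":0,"fingers":0.0},
    {"rx":0,"ry":0,"rz":0,"dx":0,"dy":0,"dz":0,"fingers":0.0},
    {"rx":0,"ry":0,"rz":0,"dx":0,"dy":0,"dz":0,"fingers":0.0},
    {"rx":0,"ry":0,"rz":0,"dx":0,"dy":0,"dz":0,"fingers":0.0},
    {"rx":0,"ry":0,"rz":0,"dx":0,"dy":0,"dz":0,"fingers":0.0},
  ],
  squeeze=35,
)

```text
time_s: 7.1
position: [0.4801, -0.0243, 0.0302]
tool_rot: [[0.999, -0.042, 0.002], [-0.042, -0.999, -0.001], [0.002, 0.001, -1.0]]
ft_force: [0.4, -0.4, 7.1]
grip_width: 0.0116
gripper_force: 35.2
```

>>> arm_command(
  deltas=[
    {"rx":0,"ry":0,"rz":0,"dx":0,"dy":0,"dz":-0.02,"fingers":0.0},
    {"rx":0,"ry":0,"rz":0,"dx":0,"dy":0,"dz":-0.04,"fingers":0.0},
    {"rx":0,"ry":0,"rz":0,"dx":0,"dy":0,"dz":-0.04,"fingers":0.0},
    {"rx":0,"ry":0,"rz":0,"dx":0,"dy":0,"dz":-0.04,"fingers":0.0},
    {"rx":0,"ry":0,"rz":0,"dx":0.0184,"dy":-0.0381,"dz":-0.02,"fingers":0.0},
    {"rx":0,"ry":0,"rz":0,"dx":0.0184,"dy":-0.0381,"dz":0,"fingers":0.0},
    {"rx":0,"ry":0,"rz":0,"dx":0.0184,"dy":-0.0381,"dz":0,"fingers":0.0},
    {"rx":0,"ry":0,"rz":0,"dx":0.0184,"dy":-0.0381,"dz":0,"fingers":0.0},
    {"rx":0,"ry":0,"rz":0,"dx":0.0184,"dy":-0.0381,"dz":0,"fingers":0.0},
    {"rx":0,"ry":0,"rz":0,"dx":0.0184,"dy":-0.0381,"dz":0,"fingers":0.0},
    {"rx":0,"ry":0,"rz":0,"dx":0,"dy":0,"dz":0,"fingers":0.0},
    {"rx":0,"ry":0,"rz":0,"dx":0,"dy":0,"dz":0,"fingers":0.0},
  ],
)

```text
time_s: 8.3
position: [0.5991, 0.2001, 0.1888]
tool_rot: [[0.999, -0.041, -0.001], [-0.041, -0.999, -0.0], [-0.001, 0.0, -1.0]]
ft_force: [0.6, -0.4, -1.8]
grip_width: 0.0108
gripper_force: 34.5
```

```bash
cat > shot.py <<'E'
import sys,pickle
from h import *
np.set_printoptions(precision=4,suppress=True)
n=sys.argv[1]
p=env.get_image("wrist");cv2.imwrite(f"pics/{n}.png",p["color"])
pickle.dump({k:p[k] for k in("color","camera_matrix","k1","eye","orientation")},open(f"pics/{n}.pkl","wb"))
for a in sys.argv[2:]:
    q,z=a.split(":")
    for d in env.tip_of(q,p)[:3]: print(q,np.round(d["location"],1),round(d["p"],2),atz(p,d["location"],float(z)))
o=env.observe();print(o["time_s"],o["position"],p["eye"],o["grip_width"])
E
python3 shot.py d1 dome_top:.062 sensor:0 key_grip:.063 park:0 key:.006
```

```text
dome_top [260.5 145. ] 0.69 [0.661  0.2356 0.062 ]
sensor [269.4 142.5] 0.68 [0.6584 0.2382 0.    ]
key [591.5 167.3] 0.2 [ 0.6281 -0.0238  0.006 ]
8.6 [0.5993 0.1987 0.1894] [0.6781 0.195  0.3124] 0.011573578413455417
```

View pics/d1.png

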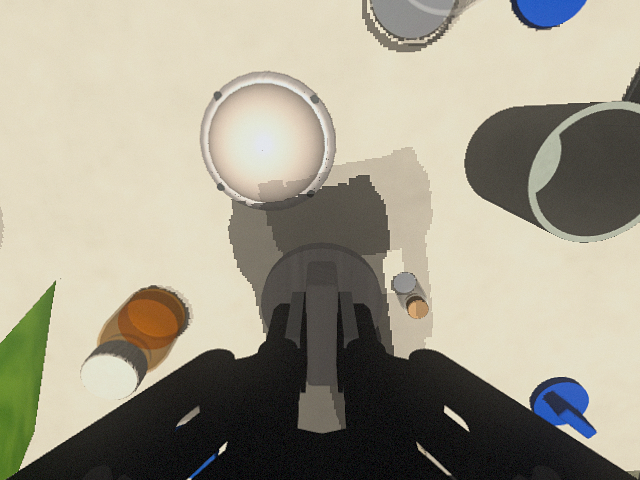

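```bash
python3 - <<'E'
from h import *
import pickle
np.set_printoptions(precision=4,suppress=True)
p=pickle.load(open("pics/d1.pkl","rb"))
im=p["color"];g=im[60:220,190:350]
# silhouette of foot: sample radial edges by projecting circle model; fit centre(x,y), r at z=.028 to the edge of max gradient
gray=cv2.GaussianBlur(cv2.cvtColor(im,cv2.COLOR_BGR2GRAY),(0,0),1).astype(float)
for zz,r0 in((.028,.052),(.028,.0295)):
  c=np.array([.66,.237])
  pts=[]
  for it in range(4):
    pts=[]
    for a in np.arange(0,2*np.pi,.1):
        rr=np.linspace(r0-.006,r0+.006,49);P=[proj(p,[c[0]+r*np.cos(a),c[1]+r*np.sin(a),zz]) for r in rr]
        v=cv2.remap(gray.astype(np.float32),np.array(P,np.float32)[:,0],np.array(P,np.float32)[:,1],1).ravel()
        gr=np.abs(np.gradient(v));i=gr.argmax()
        if gr[i]>2: pts.append(np.r_[c[0]+rr[i]*np.cos(a),c[1]+rr[i]*np.sin(a)])
    X=np.array(pts);A=np.c_[2*X,np.ones(len(X))];w=np.ones(len(X))
    for _ in range(10):
        s=np.linalg.lstsq(A*w[:,None],(X**2).sum(1)*w,rcond=None)[0];R=np.sqrt(s[2]+s[:2]@s[:2]);res=np.linalg.norm(X-s[:2],axis=1)-R;w=1/np.sqrt(1+(res/.0007)**2)
    c=s[:2]
  print(zz,c,R,len(X),np.median(abs(res)))
print("disc",atz(p,(261,302),.165),atz(p,(382,302),.165),atz(p,(321,243),.167))
print("dometop tri",tri([(p,(260.5,145)),]+[])[1] if 0 else "")
s=env.get_image("scene");t=env.get_image("top")
S=env.tip_of("dome_top",s)[0]["location"];T=env.tip_of("dome_top",t);print(S,T)
print(tri([(p,(260.5,145)),(s,S)]),tri([(p,(260.5,145)),(s,S),(t,(259,204))]))
E
```

```text
0.028 [0.6586 0.2356] 0.05065467413841241 57 0.00020200530945092138
0.028 [0.6048 0.2262] 0.02885897874545967 25 0.0018291639926050138
disc [0.6002 0.2249 0.165 ] [0.598  0.1711 0.165 ] [0.6276 0.1971 0.167 ]
dometop tri 
[321.1, 199.7] [{'location': [310.7, 169.1], 'p': 0.39}]
(array([0.6603, 0.2352, 0.0704]), [np.float64(2.5), np.float64(0.7)]) (array([0.6605, 0.2357, 0.0701]), [np.float64(2.7), np.float64(0.7), np.float64(0.2)])
```

>>> arm_command(
  deltas=[
    {"rx":0,"ry":0,"rz":0,"dx":0.0287,"dy":-0.02,"dz":0,"fingers":0.0},
    {"rx":0,"ry":0,"rz":0,"dx":0.0287,"dy":-0.02,"dz":0,"fingers":0.0},
    {"rx":0,"ry":0,"rz":0,"dx":0,"dy":0,"dz":0.03,"fingers":0.0},
    {"rx":0,"ry":0,"rz":0,"dx":0,"dy":0,"dz":0.03,"fingers":0.0},
    {"rx":0,"ry":0,"rz":0,"dx":0,"dy":0,"dz":0.02,"fingers":0.0},
    {"rx":0,"ry":0,"rz":0,"dx":0,"dy":0,"dz":0,"fingers":0.0},
    {"rx":0,"ry":0,"rz":0,"dx":0,"dy":0,"dz":0,"fingers":0.0},
  ],
)

```text
time_s: 9.5
position: [0.6588, 0.2371, 0.1097]
tool_rot: [[0.999, -0.042, 0.001], [-0.042, -0.999, 0.0], [0.001, -0.0, -1.0]]
ft_force: [0.3, -0.8, -0.1]
grip_width: 0.0111
gripper_force: 34.5
```

```bash
python3 shot.py d2 dome_top:.062 sensor:0 puck:.075
```

```text
sensor [317.4 241.8] 0.87 [0.6578 0.2377 0.    ]
puck [318.1 296. ] 0.82 [0.6562 0.2367 0.075 ]
puck [508.4  64.2] 0.37 [0.7533 0.1583 0.075 ]
9.7 [0.659  0.2372 0.1106] [0.7376 0.2317 0.2335] 0.01156998747011066
```

View pics/d2.png

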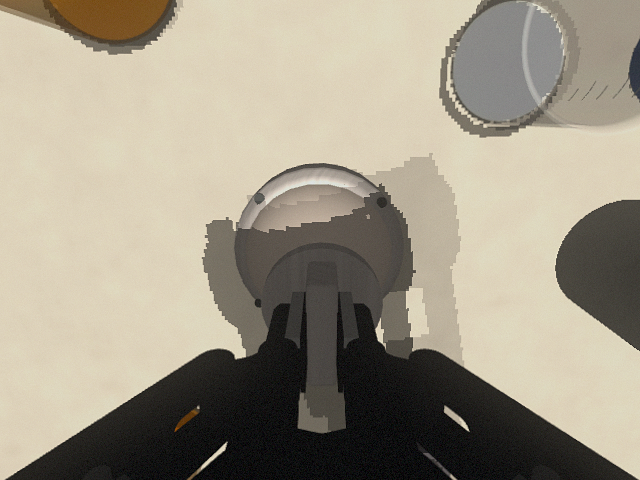

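```bash
python3 - <<'E'
from h import *
import pickle
np.set_printoptions(precision=4,suppress=True)
p=pickle.load(open("pics/d2.pkl","rb"))
print("foot",atz(p,(235,237),.028),atz(p,(403,237),.028),atz(p,(319,163),.028))
print("disc",atz(p,(261,302),.0865),atz(p,(382,302),.0865),atz(p,(321,243),.0885))
print("bolts mid",[atz(p,c,.028) for c in((259,198),(382,202),(258,303))])
E
```

```text
foot [0.6724 0.285  0.028 ] [0.6683 0.1869 0.028 ] [0.713  0.2341 0.028 ]
disc [0.6602 0.2618 0.0865] [0.658  0.2081 0.0865] [0.6875 0.234  0.0885]
bolts mid [array([0.6949, 0.2688, 0.028 ]), array([0.6897, 0.1993, 0.028 ]), array([0.6288, 0.2756, 0.028 ])]
```

>>> arm_command(
  deltas=[
    {"rx":0,"ry":0,"rz":0,"dx":0,"dy":-0.001,"dz":0.01,"fingers":0.0},
    {"rx":0,"ry":0,"rz":0,"dx":0,"dy":0,"dz":0.005,"fingers":0.0},
    {"rx":0,"ry":0,"rz":0,"dx":0,"dy":0,"dz":0,"fingers":0.0},
    {"rx":0,"ry":0,"rz":0,"dx":0,"dy":0,"dz":0,"fingers":0.0},
    {"rx":0,"ry":0,"rz":0,"dx":0,"dy":0,"dz":0,"fingers":0.0},
  ],
)

```text
time_s: 10.2
position: [0.6586, 0.2381, 0.0942]
tool_rot: [[0.999, -0.042, 0.0], [-0.042, -0.999, 0.0], [0.0, -0.0, -1.0]]
ft_force: [-0.3, 0.1, -2.4]
grip_width: 0.0115
gripper_force: 34.6
```

>>> arm_command(
  deltas=[
    {"rx":0,"ry":0,"rz":0,"dx":0,"dy":0,"dz":0.001,"fingers":0.0},
    {"rx":0,"ry":0,"rz":0,"dx":0,"dy":0,"dz":0,"fingers":0.0},
    {"rx":0,"ry":0,"rz":0,"dx":0,"dy":0,"dz":0,"fingers":0.0},
  ],
)

```text
time_s: 10.5
position: [0.6585, 0.2381, 0.093]
tool_rot: [[0.999, -0.042, -0.0], [-0.042, -0.999, -0.0], [-0.0, 0.0, -1.0]]
ft_force: [-0.1, 0.2, -0.9]
grip_width: 0.0115
gripper_force: 34.6
```

>>> arm_command(
  deltas=[
    {"rx":0,"ry":0,"rz":0,"dx":0,"dy":0,"dz":0.001,"fingers":0.0},
    {"rx":0,"ry":0,"rz":0,"dx":0,"dy":0,"dz":0,"fingers":0.0},
    {"rx":0,"ry":0,"rz":0,"dx":0,"dy":0,"dz":0,"fingers":0.0},
  ],
)

```text
time_s: 10.8
position: [0.6586, 0.2381, 0.0922]
tool_rot: [[0.999, -0.042, 0.0], [-0.042, -0.999, 0.0], [0.0, -0.0, -1.0]]
ft_force: [0.3, 0.3, 0.4]
grip_width: 0.0112
gripper_force: 34.8
```

>>> arm_command(
  deltas=[
    {"rx":0,"ry":0,"rz":0,"dx":0,"dy":0,"dz":0.0006,"fingers":0.0},
    {"rx":0,"ry":0,"rz":0,"dx":0,"dy":0,"dz":0,"fingers":0.0},
    {"rx":0,"ry":0,"rz":0,"dx":0,"dy":0,"dz":0,"fingers":0.0},
  ],
)

```text
time_s: 11.1
position: [0.6586, 0.2381, 0.0921]
tool_rot: [[0.999, -0.042, 0.001], [-0.042, -0.999, 0.0], [0.001, -0.0, -1.0]]
ft_force: [-2.0, 0.6, 5.1]
grip_width: 0.0115
gripper_force: 35.4
```

>>> arm_command(
  deltas=[
    {"rx":0,"ry":0,"rz":0,"dx":0,"dy":0,"dz":0.0004,"fingers":0.0},
    {"rx":0,"ry":0,"rz":0,"dx":0,"dy":0,"dz":0,"fingers":0.0},
    {"rx":0,"ry":0,"rz":0,"dx":0,"dy":0,"dz":0,"fingers":0.0},
  ],
)

```text
time_s: 11.4
position: [0.6586, 0.2381, 0.0921]
tool_rot: [[0.999, -0.042, 0.001], [-0.042, -0.999, 0.0], [0.001, -0.0, -1.0]]
ft_force: [-1.9, -0.9, 7.7]
grip_width: 0.0112
gripper_force: 35.8
```

>>> arm_command(
  deltas=[
    {"rx":0,"ry":0,"rz":0,"dx":0,"dy":0,"dz":-0.0007,"fingers":0.0},
    {"rx":0,"ry":0,"rz":0,"dx":0,"dy":0,"dz":0,"fingers":0.0},
    {"rx":0,"ry":0,"rz":0,"dx":0,"dy":0,"dz":0,"fingers":0.013},
    {"rx":0,"ry":0,"rz":0,"dx":0,"dy":0,"dz":0,"fingers":0.016},
    {"rx":0,"ry":0,"rz":0,"dx":0,"dy":0,"dz":0,"fingers":0.022},
    {"rx":0,"ry":0,"rz":0,"dx":0,"dy":0,"dz":0,"fingers":0.03},
    {"rx":0,"ry":0,"rz":0,"dx":0,"dy":0,"dz":0,"fingers":0.045},
    {"rx":0,"ry":0,"rz":0,"dx":0,"dy":0,"dz":0,"fingers":0.045},
    {"rx":0,"ry":0,"rz":0,"dx":0,"dy":0,"dz":0,"fingers":0.045},
  ],
)

```text
time_s: 12.3
position: [0.6585, 0.2381, 0.0917]
tool_rot: [[0.999, -0.042, -0.0], [-0.042, -0.999, 0.0], [-0.0, -0.0, -1.0]]
ft_force: [-0.6, -0.3, 1.1]
grip_width: 0.0451
gripper_force: 0.0
```

```bash
python3 shot.py d3 puck:.062; python3 - <<'E'
from h import *
a=cv2.imread("pics/d3.png")[130:420,180:460];t=env.get_image("top")["color"][165:255,210:310]
cv2.imwrite("pics/d3c.png",np.hstack([a,cv2.resize(t,(322,290),interpolation=cv2.INTER_CUBIC)]))
E
```

```text
puck [322.2 295.6] 0.84 [0.6586 0.2357 0.062 ]
12.4 [0.6585 0.2381 0.0918] [0.7374 0.2328 0.2154] 0.04498297850702367
```

View pics/d3c.png

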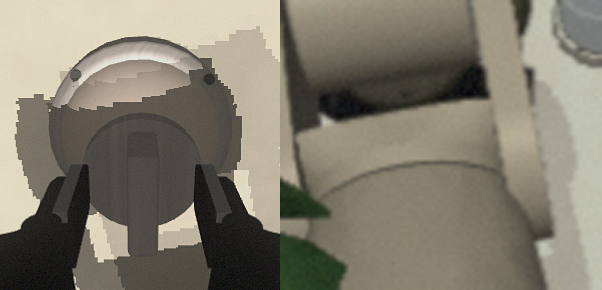

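>>> arm_command(
  deltas=[
    {"rx":0,"ry":0,"rz":0,"dx":0,"dy":0,"dz":-0.01,"fingers":0.045},
    {"rx":0,"ry":0,"rz":0,"dx":0,"dy":0,"dz":-0.03,"fingers":0.045},
    {"rx":0,"ry":0,"rz":0,"dx":0,"dy":0,"dz":-0.04,"fingers":0.045},
    {"rx":0,"ry":0,"rz":0,"dx":0,"dy":0,"dz":-0.04,"fingers":0.045},
    {"rx":0,"ry":0,"rz":0,"dx":0,"dy":0,"dz":-0.02,"fingers":0.045},
    {"rx":0,"ry":0,"rz":0,"dx":0,"dy":0,"dz":0,"fingers":0.045},
  ],
)

```text
time_s: 13.05
position: [0.6593, 0.2383, 0.2364]
tool_rot: [[0.999, -0.042, 0.008], [-0.042, -0.999, 0.001], [0.008, -0.002, -1.0]]
ft_force: [0.5, -0.4, -0.8]
grip_width: 0.0452
gripper_force: 0.0
```

```bash
python3 - <<'E'
from h import *
import pickle
np.set_printoptions(precision=4,suppress=True)
t=env.get_image("top");s=env.get_image("scene");p=pickle.load(open("pics/d1.pkl","rb"))
print("leaf",tri([(p,(58,280)),(t,(253,311))]),tri([(p,(58,280)),(t,(250,261))]))
for n,v in(("scene",s),("top",t)):
    for d in env.tip_of("puck",v)[:4]: print(n,d["location"],d["p"],atz(v,d["location"],.062))
a=s["color"];g=cv2.cvtColor(a,cv2.COLOR_BGR2HSV);print("green px in scene",((g[...,0]>35)&(g[...,0]<80)&(g[...,1]>90)).sum())
c=np.round(proj(s,[.659,.237,.08])).astype(int);x=cv2.resize(s["color"][c[1]-40:c[1]+40,c[0]-50:c[0]+50],(500,400),interpolation=cv2.INTER_CUBIC)
cv2.imwrite("pics/s3.png",x)
E
```

```text
leaf (array([0.5162, 0.2957, 0.1108]), [np.float64(156.5), np.float64(48.5)]) (array([0.5719, 0.2797, 0.1518]), [np.float64(121.6), np.float64(29.0)])
scene [411.4, 269.0] 0.76 [0.7258 0.0004 0.062 ]
scene [321.1, 202.8] 0.69 [0.6589 0.2354 0.062 ]
scene [237.9, 209.5] 0.62 [0.4922 0.2998 0.062 ]
scene [258.3, 376.6] 0.57 [ 0.3829 -0.0561  0.062 ]
top [351.6, 168.8] 0.87 [0.7398 0.038  0.062 ]
top [384.3, 331.8] 0.71 [ 0.3928 -0.0188  0.062 ]
green px in scene 3881
```

View pics/s3.png

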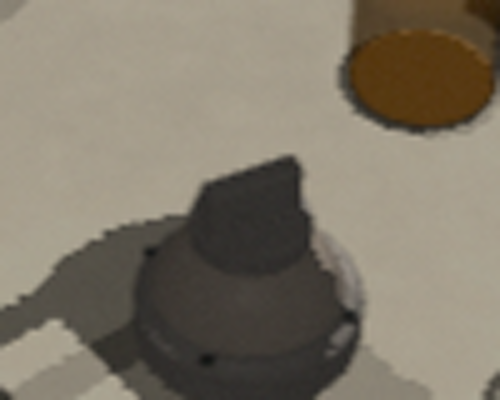

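```bash
python3 - <<'E'
from h import *
import pickle
np.set_printoptions(precision=3,suppress=True)
t=env.get_image("top");s=env.get_image("scene");p=pickle.load(open("pics/d1.pkl","rb"))
def green(v):
    g=cv2.cvtColor(v["color"],cv2.COLOR_BGR2HSV);return ((g[...,0]>35)&(g[...,0]<80)&(g[...,1]>90)).astype(np.uint8)
G={n:green(v) for n,v in(("t",t),("s",s),("p",p))}
for n in G:
    k,l,st,_=cv2.connectedComponentsWithStats(G[n]);print(n,[tuple(x) for x in st[1:] if x[4]>100])
V=[(x,y,z) for x in np.arange(.2,.75,.01) for y in np.arange(.1,.6,.01) for z in np.arange(.05,.9,.02)]
def inn(v,g,P):
    c=np.array(v["orientation"]).T@(np.array(P)-v["eye"])
    if c[2]>-.02: return None
    u=proj(v,P);x,y=np.round(u).astype(int)
    return bool(g[y,x]) if 0<=x<640 and 0<=y<480 else None
H=np.array([P for P in V if inn(t,G["t"],P) and inn(s,G["s"],P) is not False and inn(p,G["p"],P)is not False])
for z in np.unique(H[:,2])[::3]:
    h=H[H[:,2]==z];print(z,h.min(0)[:2],h.max(0)[:2],len(h))
E
```

```text
t [(np.int32(0), np.int32(0), np.int32(229), np.int32(457), np.int32(51257)), (np.int32(164), np.int32(0), np.int32(24), np.int32(21), np.int32(208)), (np.int32(140), np.int32(183), np.int32(48), np.int32(45), np.int32(885)), (np.int32(0), np.int32(447), np.int32(24), np.int32(33), np.int32(481))]
s [(np.int32(389), np.int32(6), np.int32(14), np.int32(13), np.int32(119)), (np.int32(156), np.int32(67), np.int32(41), np.int32(25), np.int32(542)), (np.int32(270), np.int32(69), np.int32(35), np.int32(21), np.int32(290)), (np.int32(210), np.int32(89), np.int32(34), np.int32(52), np.int32(551)), (np.int32(143), np.int32(107), np.int32(45), np.int32(66), np.int32(1227)), (np.int32(225), np.int32(143), np.int32(45), np.int32(12), np.int32(218))]
p [(np.int32(0), np.int32(281), np.int32(56), np.int32(199), np.int32(6121))]
0.05 [0.36 0.5 ] [0.61 0.59] 28
0.11000000000000001 [0.38 0.4 ] [0.62 0.59] 88
0.17000000000000004 [0.39 0.34] [0.74 0.57] 111
0.23000000000000004 [0.36 0.3 ] [0.69 0.59] 94
0.29000000000000004 [0.28 0.29] [0.68 0.58] 113
0.35000000000000003 [0.28 0.32] [0.74 0.59] 56
0.4100000000000001 [0.28 0.27] [0.74 0.58] 199
0.4700000000000001 [0.24 0.25] [0.74 0.54] 488
0.5300000000000001 [0.26 0.23] [0.74 0.49] 604
0.5900000000000002 [0.28 0.22] [0.74 0.47] 526
0.6500000000000001 [0.3  0.22] [0.7  0.42] 401
0.7100000000000002 [0.32 0.2 ] [0.65 0.37] 265
0.7700000000000002 [0.2 0.2] [0.6  0.59] 177
0.8300000000000002 [0.2  0.18] [0.55 0.59] 186
0.8900000000000002 [0.29 0.17] [0.74 0.49] 140
```

>>> arm_command(
  deltas=[
    {"rx":0,"ry":0,"rz":0,"dx":-0.0421,"dy":0.016,"dz":0,"fingers":0.045},
    {"rx":0,"ry":0,"rz":0,"dx":-0.0421,"dy":0.016,"dz":0,"fingers":0.045},
    {"rx":0,"ry":0,"rz":0,"dx":-0.0421,"dy":0.016,"dz":0,"fingers":0.045},
    {"rx":0,"ry":0,"rz":0,"dx":-0.0421,"dy":0.016,"dz":0,"fingers":0.045},
    {"rx":0,"ry":0,"rz":-0.148,"dx":0,"dy":0,"dz":0,"fingers":0.045},
    {"rx":0,"ry":0,"rz":-0.148,"dx":0,"dy":0,"dz":0,"fingers":0.045},
    {"rx":0,"ry":0,"rz":-0.148,"dx":0,"dy":0,"dz":0,"fingers":0.045},
    {"rx":0,"ry":0,"rz":-0.148,"dx":0,"dy":0,"dz":0,"fingers":0.045},
    {"rx":0,"ry":0,"rz":-0.148,"dx":0,"dy":0,"dz":0,"fingers":0.045},
    {"rx":0,"ry":0,"rz":-0.148,"dx":0,"dy":0,"dz":0,"fingers":0.045},
    {"rx":0,"ry":0,"rz":-0.148,"dx":0,"dy":0,"dz":0,"fingers":0.045},
    {"rx":0,"ry":0,"rz":-0.148,"dx":0,"dy":0,"dz":0,"fingers":0.045},
  ],
)

```text
time_s: 14.55
position: [0.4873, 0.1812, 0.231]
tool_rot: [[0.41, 0.912, -0.001], [0.912, -0.41, -0.0], [-0.001, -0.001, -1.0]]
ft_force: [-0.4, 0.1, -1.0]
grip_width: 0.0449
gripper_force: 0.0
```

>>> arm_command(
  deltas=[
    {"rx":0,"ry":0,"rz":-0.148,"dx":0,"dy":0,"dz":0,"fingers":0.045},
    {"rx":0,"ry":0,"rz":-0.148,"dx":0,"dy":0,"dz":0,"fingers":0.045},
    {"rx":0,"ry":0,"rz":-0.148,"dx":0,"dy":0,"dz":0,"fingers":0.045},
    {"rx":0,"ry":0,"rz":-0.148,"dx":0,"dy":0,"dz":0,"fingers":0.045},
    {"rx":0,"ry":0,"rz":-0.148,"dx":0,"dy":0,"dz":0,"fingers":0.045},
    {"rx":0,"ry":0,"rz":-0.148,"dx":0,"dy":0,"dz":0,"fingers":0.045},
    {"rx":0,"ry":0,"rz":-0.148,"dx":0,"dy":0,"dz":0,"fingers":0.045},
    {"rx":0,"ry":0,"rz":-0.148,"dx":0,"dy":0,"dz":0,"fingers":0.045},
    {"rx":0,"ry":0,"rz":-0.148,"dx":0,"dy":0,"dz":0,"fingers":0.045},
    {"rx":0,"ry":0,"rz":-0.148,"dx":0,"dy":0,"dz":0,"fingers":0.045},
    {"rx":0,"ry":0,"rz":-0.148,"dx":0,"dy":0,"dz":0,"fingers":0.045},
    {"rx":0,"ry":0,"rz":-0.148,"dx":0,"dy":0,"dz":0,"fingers":0.045},
  ],
)

```text
time_s: 15.75
position: [0.4873, 0.1812, 0.2311]
tool_rot: [[-0.976, 0.216, -0.001], [0.216, 0.976, -0.0], [0.001, -0.0, -1.0]]
ft_force: [0.5, 0.2, 0.4]
grip_width: 0.0453
gripper_force: 0.0
```

>>> arm_command(
  deltas=[
    {"rx":0,"ry":0,"rz":-0.148,"dx":0,"dy":0,"dz":0,"fingers":0.045},
    {"rx":0,"ry":0,"rz":-0.148,"dx":0,"dy":0,"dz":0,"fingers":0.045},
    {"rx":0,"ry":0,"rz":-0.148,"dx":0,"dy":0,"dz":0,"fingers":0.045},
    {"rx":0,"ry":0,"rz":-0.148,"dx":0,"dy":0,"dz":0,"fingers":0.045},
    {"rx":0,"ry":0,"rz":0,"dx":0,"dy":0,"dz":0,"fingers":0.045},
    {"rx":0,"ry":0,"rz":0,"dx":0,"dy":0,"dz":0,"fingers":0.045},
  ],
)

```text
time_s: 16.35
position: [0.4874, 0.1812, 0.2313]
tool_rot: [[-0.934, -0.356, -0.001], [-0.356, 0.934, -0.0], [0.001, 0.0, -1.0]]
ft_force: [-0.3, 0.5, 0.0]
grip_width: 0.0446
gripper_force: 0.0
```

```bash
python3 shot.py k1 key_grip:.063 key:.006 park:0 vial:0
```

```text
key_grip [319.8 219.9] 0.64 [0.4868 0.1783 0.063 ]
key_grip [319.6 204. ] 0.24 [0.4744 0.1734 0.063 ]
park [318.4 202.5] 0.95 [0.4871 0.1767 0.    ]
vial [254.  221.8] 0.69 [0.5283 0.1237 0.    ]
vial [502.9 163.8] 0.33 [0.3901 0.3265 0.    ]
16.6 [0.4875 0.1813 0.2317] [0.4111 0.1507 0.3551] 0.0449716742610146
```

```bash
cat > fit.py <<'E'
from h import *
import itertools
def fit(p,z,L,W,x0,y0,a0,rng=.008,arng=15):
    g=cv2.GaussianBlur(p["color"].astype(np.float32),(0,0),1.0)
    gx=cv2.Sobel(g,cv2.CV_32F,1,0);gy=cv2.Sobel(g,cv2.CV_32F,0,1);i=np.abs(gx).sum(2)+np.abs(gy).sum(2)
    gx,gy=gx.sum(2),gy.sum(2)
    n=15;s=np.linspace(-.9,.9,n)
    E=np.vstack([np.c_[s*L/2,0*s+W/2],np.c_[s*L/2,0*s-W/2],np.c_[0*s+L/2,s*W/2],np.c_[0*s-L/2,s*W/2]])
    N=np.vstack([np.tile([0,1],(2*n,1)),np.tile([1,0],(2*n,1))])*.0005
    wt=np.r_[np.ones(2*n)*L,np.ones(2*n)*W]
    def score(x,y,a):
        c,sn=np.cos(np.radians(a)),np.sin(np.radians(a));R=np.array([[c,-sn],[sn,c]])
        P=[proj(p,[*(R@e+[x,y]),z]) for e in E];Q=[proj(p,[*(R@(e+m)+[x,y]),z]) for e,m in zip(E,N)]
        P=np.array(P,np.float32);d=np.array(Q)-P;d/=np.linalg.norm(d,axis=1)[:,None]
        G=cv2.remap(gx,P[:,0],P[:,1],1).ravel()*d[:,0]+cv2.remap(gy,P[:,0],P[:,1],1).ravel()*d[:,1]
        return (np.minimum(np.abs(G),150)*wt).sum()/wt.sum()
    b=(x0,y0,a0)
    for k in range(4):
        f=rng/2.5**k;h=arng/2.5**k
        b=max(((b[0]+u*f,b[1]+v*f,b[2]+w*h) for u,v,w in itertools.product(np.linspace(-1,1,7),np.linspace(-1,1,7),np.linspace(-1,1,7))),key=lambda t:score(*t))
    return np.round(b,4),round(score(*b),1)
E
python3 - <<'E'
from fit import *
import pickle
p=pickle.load(open("pics/k1.pkl","rb"))
s=env.get_image("scene");t=env.get_image("top")
for n,v in(("w",p),("s",s),("t",t)):
    print(n,fit(v,.075,.044,.014,.487,.18,21))
    if n!="t": print(n,"meter",fit(v,.056,.094,.094,.6645,-.082,-21))
    print(n,[ (np.round(d["location"],1),round(d["p"],2)) for d in env.tip_of("key_grip",v)[:2]] if n!="w" else "")
E
```

```text
w (array([ 0.4801,  0.1886, 20.6   ]), np.float64(87.2))
w meter (array([  0.6621,  -0.0842, -18.84  ]), np.float64(55.0))
w 
s (array([0.4911, 0.1783, 8.2   ]), np.float64(104.4))
s meter (array([  0.6633,  -0.084 , -18.84  ]), np.float64(150.0))
s [(array([261. , 251.2]), 0.64)]
t (array([ 0.4754,  0.1887, 45.36  ]), np.float64(87.0))
t []
```

```bash
python3 - <<'E'
from fit import *
import pickle
s=env.get_image("scene");t=env.get_image("top");p=pickle.load(open("pics/k1.pkl","rb"))
s["color"]=cv2.imread("pics/scene0.png");t["color"]=cv2.imread("pics/top0.png")
w=pickle.load(open("pics/d1.pkl","rb"))
for z in(.072,.075):
  for n,v in(("w",p),("s",s),("t",t)): print(z,n,fit(v,z,.044,.014,.487,.18,21,.004,12))
print("t meter",fit(t,.056,.094,.094,.6645,-.082,-21))
# circle of flange: in k1 sample colours along rows through park
c=proj(p,[.487,.179,.075]);print(c)
h=cv2.cvtColor(p["color"],cv2.COLOR_BGR2GRAY)
for r in range(int(c[1])-50,int(c[1])+60,8): print(r,h[r,int(c[0])-48:int(c[0])+52:4])
E
```

```text
0.072 w (array([ 0.4906,  0.178 , 20.168 ]), np.float64(76.2))
0.072 s (array([ 0.4898,  0.1828, 19.144 ]), np.float64(109.2))
0.072 t (array([ 0.489,  0.183, 15.272]), np.float64(133.0))
0.075 w (array([ 0.4899,  0.1783, 21.96  ]), np.float64(75.4))
0.075 s (array([ 0.4894,  0.1807, 18.632 ]), np.float64(109.5))
0.075 t (array([ 0.4887,  0.1828, 14.984 ]), np.float64(133.0))
t meter (array([  0.663 ,  -0.0797, -18.16  ]), np.float64(150.0))
[320.45186938 224.54054103]
174 [ 87  85  88  88  88  82  81  82  83  85  85  86  86  82  85  80  84  81
  82  82  83  78  83  78 114]
182 [86 86 85 84 81 80 79 79 62 47 45 48 33 45 45 40 85 83 82 85 80 82 79 86
 81]
190 [87 89 84 85 82 85 51 49 60 53 53 66 64 61 50 53 50 45 81 82 78 77 83 78
 83]
198 [90 85 82 88 86 48 53 71 79 81 68 69 69 69 79 83 75 46 50 85 79 85 81 82
 81]
206 [192  92  80  87  81  52  83  83  83  81  78  78  76  82  74  83  78  77
  49  53  83  80  81  83  81]
214 [190  87  85  88  66  61  84  85  79  82  77  80  81  79  77  79  80  80
  80  51  83  79  83  84 114]
222 [183 187 187 187 190  54  82  84  79  84  86  81  86  80  78  87  78  78
  59  61  83  86  88 118 114]
230 [219 184 185 185 186 190 116  80  81  85  87  83  82  83  81  79  78  60
  69 188  72  77 114 116 109]
238 [219 219 218 218 220 220 218 220 107 137  82  86  81  84  80 115  87 184
 183 181 218 216 219 218 218]
246 [217 217 221 220 220 218 218 218 217 221  87  84  81  87 226 179 182 180
 185 217 217 219 220 218 216]
254 [221 221 219 217 218 218 218 216 216 216 215 219 219 215 216 215 216 215
 216 213 219 218 216 219 220]
262 [222 220 218 217 216 214 217 217 215 218 218 216 218 216 215 219 218 217
 217 218 214 213 217 215 221]
270 [218 217 217 214 215 213 218 215 217 219 218 217 216 214 216 213 219 220
 220 220 221 220 217 220 218]
278 [217 218 219 220 220 218 219 217 222 218 219 217 220 219 217 218 218 219
 222 221 219 216 218 218 220]
```

>>> arm_command(
  deltas=[
    {"rx":0,"ry":0,"rz":0,"dx":-0.001,"dy":-0.001,"dz":0.04,"fingers":0.045},
    {"rx":0,"ry":0,"rz":0,"dx":0,"dy":0,"dz":0.04,"fingers":0.045},
    {"rx":0,"ry":0,"rz":0,"dx":0,"dy":0,"dz":0.03,"fingers":0.045},
    {"rx":0,"ry":0,"rz":0,"dx":0,"dy":0,"dz":0,"fingers":0.045},
    {"rx":0,"ry":0,"rz":0,"dx":0,"dy":0,"dz":0,"fingers":0.045},
  ],
)

```text
time_s: 17.4
position: [0.4893, 0.1808, 0.1225]
tool_rot: [[-0.933, -0.36, 0.0], [-0.36, 0.933, 0.0], [-0.0, -0.0, -1.0]]
ft_force: [0.3, -0.6, -0.3]
grip_width: 0.0452
gripper_force: 0.0
```

```bash
python3 shot.py k2 key_grip:.063 park:0; python3 - <<'E'
from fit import *
import pickle
p=pickle.load(open("pics/k2.pkl","rb"));q=pickle.load(open("pics/k1.pkl","rb"))
for z in(.072,.075): print(fit(p,z,.044,.014,.488,.18,21,.006,8))
a=p["color"][130:370,200:440];b=q["color"][160:280,260:380]
cv2.imwrite("pics/k2c.png",cv2.convertScaleAbs(np.hstack([cv2.resize(a,(400,400)),cv2.resize(b,(400,400),interpolation=cv2.INTER_CUBIC)]),alpha=1.6))
E
```

```text
key_grip [320.3 272. ] 0.75 [0.4875 0.1781 0.063 ]
17.55 [0.4897 0.1808 0.1235] [0.4129 0.1499 0.2462] 0.04521307851779308
(array([ 0.4907,  0.1783, 20.1893]), np.float64(89.7))
(array([ 0.4898,  0.1778, 20.1893]), np.float64(87.2))
```

View pics/k2c.png

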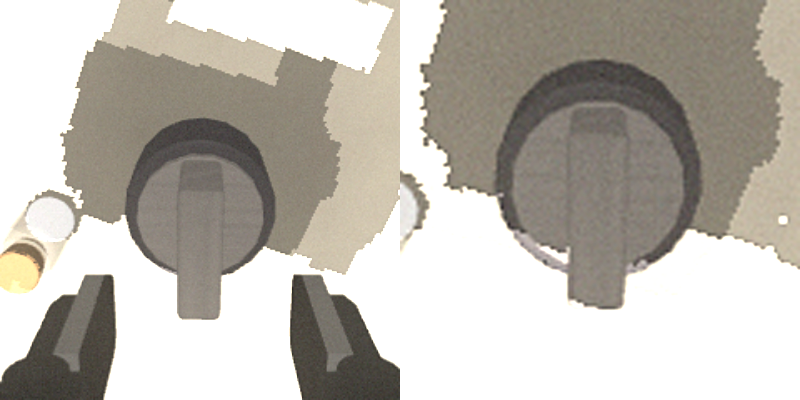

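The key is upright in its ring, centred between the fingers and lined up with the tool (crop (200,215)). I'll grasp it now.

>>> arm_command(
  deltas=[
    {"rx":0,"ry":0,"rz":0,"dx":0.001,"dy":-0.0015,"dz":0.03,"fingers":0.045},
    {"rx":0,"ry":0,"rz":0,"dx":0,"dy":0,"dz":0.03,"fingers":0.045},
    {"rx":0,"ry":0,"rz":0,"dx":0,"dy":0,"dz":0,"fingers":0.045},
    {"rx":0,"ry":0,"rz":0,"dx":0,"dy":0,"dz":0,"fingers":0.045},
    {"rx":0,"ry":0,"rz":0,"dx":0,"dy":0,"dz":0,"fingers":0.0},
    {"rx":0,"ry":0,"rz":0,"dx":0,"dy":0,"dz":0,"fingers":0.0},
    {"rx":0,"ry":0,"rz":0,"dx":0,"dy":0,"dz":0,"fingers":0.0},
    {"rx":0,"ry":0,"rz":0,"dx":0,"dy":0,"dz":0,"fingers":0.0},
    {"rx":0,"ry":0,"rz":0,"dx":0,"dy":0,"dz":0,"fingers":0.0},
  ],
  squeeze=80,
)

```text
time_s: 18.45
position: [0.4892, 0.179, 0.0633]
tool_rot: [[-0.933, -0.36, 0.003], [-0.36, 0.933, 0.0], [-0.003, -0.001, -1.0]]
ft_force: [-1.9, -1.2, 7.7]
grip_width: 0.0126
gripper_force: 78.3
```

>>> arm_command(
  deltas=[
    {"rx":0,"ry":0,"rz":0,"dx":0,"dy":0,"dz":-0.02,"fingers":0.0},
    {"rx":0,"ry":0,"rz":0,"dx":0,"dy":0,"dz":-0.035,"fingers":0.0},
    {"rx":0,"ry":0,"rz":0,"dx":0,"dy":0,"dz":-0.035,"fingers":0.0},
    {"rx":0,"ry":0,"rz":0,"dx":0,"dy":0,"dz":-0.035,"fingers":0.0},
    {"rx":0,"ry":0,"rz":0,"dx":0,"dy":0,"dz":-0.032,"fingers":0.0},
    {"rx":0,"ry":0,"rz":0.138,"dx":0,"dy":0,"dz":0,"fingers":0.0},
    {"rx":0,"ry":0,"rz":0.138,"dx":0,"dy":0,"dz":0,"fingers":0.0},
    {"rx":0,"ry":0,"rz":0.138,"dx":0,"dy":0,"dz":0,"fingers":0.0},
    {"rx":0,"ry":0,"rz":0.138,"dx":0,"dy":0,"dz":0,"fingers":0.0},
    {"rx":0,"ry":0,"rz":0.138,"dx":0,"dy":0,"dz":0,"fingers":0.0},
    {"rx":0,"ry":0,"rz":0,"dx":0,"dy":0,"dz":0,"fingers":0.0},
  ],
)

```text
time_s: 19.55
position: [0.4883, 0.1789, 0.2194]
tool_rot: [[-0.948, 0.317, 0.001], [0.317, 0.948, 0.0], [-0.001, 0.0, -1.0]]
ft_force: [0.3, 0.6, -0.8]
grip_width: 0.0124
gripper_force: 77.9
```

>>> arm_command(
  deltas=[
    {"rx":0,"ry":0,"rz":0,"dx":-0.0354,"dy":-0.0275,"dz":0,"fingers":0.0},
    {"rx":0,"ry":0,"rz":0,"dx":-0.0354,"dy":-0.0275,"dz":0,"fingers":0.0},
    {"rx":0,"ry":0,"rz":0,"dx":-0.0354,"dy":-0.0275,"dz":0,"fingers":0.0},
    {"rx":0,"ry":0,"rz":0,"dx":-0.0354,"dy":-0.0275,"dz":0,"fingers":0.0},
    {"rx":0,"ry":0,"rz":0,"dx":-0.0354,"dy":-0.0275,"dz":0,"fingers":0.0},
    {"rx":0,"ry":0,"rz":0,"dx":-0.0354,"dy":-0.0275,"dz":0,"fingers":0.0},
    {"rx":0,"ry":0,"rz":0,"dx":-0.0354,"dy":-0.0275,"dz":0,"fingers":0.0},
    {"rx":0,"ry":0,"rz":0,"dx":0,"dy":0,"dz":0,"fingers":0.0},
    {"rx":0,"ry":0,"rz":0,"dx":0,"dy":0,"dz":0,"fingers":0.0},
  ],
)

```text
time_s: 20.45
position: [0.6626, -0.0828, 0.2183]
tool_rot: [[-0.949, 0.315, -0.001], [0.315, 0.949, 0.0], [0.001, 0.0, -1.0]]
ft_force: [-0.2, -0.1, -0.5]
grip_width: 0.0128
gripper_force: 78.2
```

```bash
python3 shot.py m1w socket_mouth:.056 meter:0 key_grip:.22; python3 - <<'E'
from fit import *
import pickle
p=pickle.load(open("pics/m1w.pkl","rb"));s=env.get_image("scene")
print("meter",fit(p,.056,.094,.094,.663,-.082,-18.5))
o=env.observe();T=o["position"];R=np.array(o["tool_rot"]);a=np.degrees(np.arctan2(R[1,0],R[0,0]));print(a,T)
print("bar",fit(p,T[2]+.012,.044,.014,T[0],T[1],a,.006,6))
s["color"]=cv2.imread("pics/scene0.png");print("s",fit(s,.056,.094,.094,.663,-.082,-19,.004,4))
for d in env.look_for("meter",p)[:2]: print(d)
E
```

```text
socket_mouth [322.3 227.5] 0.8 [ 0.6663 -0.0856  0.056 ]
meter [319.9 205.9] 0.61 [ 0.6612 -0.0862  0.    ]
key_grip [320.7 337.6] 0.89 [ 0.6611 -0.0849  0.22  ]
20.65 [ 0.6623 -0.0809  0.2193] [ 0.5851 -0.0595  0.3421] 0.012747622285144457
meter (array([  0.66  ,  -0.0834, -18.02  ]), np.float64(121.4))
161.68306541855887 [ 0.66230618 -0.08096678  0.2192959 ]
bar (array([ 6.607000e-01, -8.480000e-02,  1.626911e+02]), np.float64(112.4))
s (array([  0.6623,  -0.0856, -18.6907]), np.float64(150.0))Traceback (most recent call last):
  File "<stdin>", line 8, in <module>
KeyError: 'shot'
```

```bash
python3 - <<'E'
from fit import *
import pickle
p=pickle.load(open("pics/m1w.pkl","rb"))
for i in (.66,.664): print("meter",fit(p,.056,.094,.094,i,-.084,-18.5,.005,3))
for i in (.66,.664): print("slot",fit(p,.056,.0335,.011,i,-.084,-18.5,.005,4),fit(p,.056,.0195,.0195,i,-.084,-18.5,.004,3))
h=cv2.cvtColor(p["color"],cv2.COLOR_BGR2GRAY);c=proj(p,[.662,-.084,.056]);print(c)
for r in range(int(c[1])-40,int(c[1])+60,4): print(r,h[r,int(c[0])-44:int(c[0])+46:3])
E
```

```text
meter (array([  0.66  ,  -0.0834, -17.908 ]), np.float64(121.5))
meter (array([  0.66  ,  -0.0834, -17.908 ]), np.float64(121.5))
slot (array([  0.6661,  -0.0861, -19.0973]), np.float64(78.9)) (array([  0.6605,  -0.0843, -19.108 ]), np.float64(116.7))
slot (array([  0.6661,  -0.0861, -18.3293]), np.float64(79.0)) (array([  0.6605,  -0.0843, -19.108 ]), np.float64(116.7))
[322.55382099 222.07101141]
182 [69 72 65 70 62 68 66 62 66 68 67 71 63 67 67 64 68 66 64 68 68 65 69 65
 64 65 73 65 72 67]
186 [69 65 67 67 68 64 70 64 61 61 64 68 66 67 70 68 69 64 67 60 66 67 60 66
 66 68 65 70 67 71]
190 [65 70 67 67 65 64 67 64 68 62 67 66 69 67 60 70 63 61 65 61 63 66 66 70
 66 68 69 66 71 68]
194 [69 69 70 67 67 67 68 67 63 67 67 63 63 64 67 65 66 66 64 66 65 66 62 64
 64 68 67 68 66 74]
198 [73 65 66 68 64 76 81 74 79 82 77 78 74 78 78 76 77 79 78 81 79 76 76 76
 77 64 68 73 72 72]
202 [64 66 67 65 68 75 80 73 74 79 77 76 72 72 77 79 75 75 76 78 76 76 74 74
 74 67 65 76 68 72]
206 [69 64 69 69 70 76 78 75 74 77 77 74 76 71 69 69 73 76 75 74 79 71 72 75
 79 64 67 68 66 71]
210 [62 63 63 66 62
[... 1326 characters left out ...]
146 150 147 145
 149 149 151 148 153 151 104 143 143 143 147 145]
262 [145 142 142 146 146 116 148 145 147 148 107  75  72  76  75  73  76  73
  74  97 150 146 147 147 115 143 146 143 148 149]
266 [ 50 146 143 143 147 120 125  76  73  76  87  89  91  92  90  91  93  92
  93  93  78  78  80 131 119 146 146 146 148  90]
270 [ 81 152 148 144 142  74  86  89  90  88  74  73  79  81  73  75  81  78
  72  76  93  86  92  85  78 132 147 146 143  89]
274 [144 141 145  73  89  87  88  91  88  79  77  75  72  74  75  78  72  77
  80  78  78  91  93  91  94  92  81 143 146 146]
278 [143 106  79  90  89  89  91  91  86  68  72  71  77  77  74  78  75  77
  81  75  77  89  92  94  91  94  90  79 102 121]
```

```bash
python3 - <<'E'
from fit import *
import pickle
np.set_printoptions(precision=4,suppress=True)
p=pickle.load(open("pics/m1w.pkl","rb"))
for L in (.042,.044,.046,.048): print("plate",L,fit(p,.056,L,L,.664,-.085,-18.5,.005,3))
for r,c in((208,322),(247,322),(227.5,322),(196.5,322),(252.5,322)): print(r,atz(p,(c,r),.056))
h=cv2.cvtColor(p["color"],cv2.COLOR_BGR2GRAY)
print(h[150:262:1,323]); print(h[227,230:420:2])
for n in("scene","top"):
    s=env.get_image(n);s["color"]=cv2.imread(f"pics/{n}0.png")
    for L in(.044,.046,.048): print(n,L,fit(s,.056,L,L,.663,-.083,-18.5,.005,3))
    print("slot",fit(s,.056,.0335,.011,.663,-.083,-18.5,.005,3), "outer",fit(s,.056,.094,.094,.663,-.083,-18.5,.005,3))
E
```

```text
plate 0.042 (array([  0.6614,  -0.0873, -19.028 ]), np.float64(79.2))
plate 0.044 (array([  0.6661,  -0.0848, -21.332 ]), np.float64(71.6))
plate 0.046 (array([  0.6643,  -0.0855, -18.548 ]), np.float64(101.9))
plate 0.048 (array([  0.6651,  -0.0856, -18.052 ]), np.float64(101.1))
208 [ 0.6509 -0.0808  0.056 ]
247 [ 0.682  -0.0911  0.056 ]
227.5 [ 0.6662 -0.0858  0.056 ]
196.5 [ 0.6421 -0.0779  0.056 ]
252.5 [ 0.6866 -0.0926  0.056 ]
[128 132 133 129 130 133 132 132 139 112  62  45  38  38  40  61  67  67
  83  97 100  99  94 100  96 100  62  64  67  69  65  71  64  71  66  66
  68  66  67  66  70  66  62  66  65  63  60  69  76  73  75  75  79  78
  72  76  69  72  75  42  41  42  42  41  40  39  41  43  34  44  41  44
  32  47  46  43  42  43  42  42  39  40  57  65  73  74  74  70  71  74
  67  64  64  63  63  63 185 191 186 182 184 180 183 187 128 149 149 146
 150 155  62  77]
[ 27  33  38  36  33  33  38  30 191 204 206 206 206 209 209 210 213 122
  66  63  65  65  83 148  67  64  66  69  62  64  63  60  77  78  69  77
  76  76  75  77  59  42  38  45  46  40  43  40  42  39  42
[... 155 characters left out ...]
238
 238 237 236 236 237]
scene 0.044 (array([  0.667,  -0.083, -18.524]), np.float64(145.1))
scene 0.046 (array([  0.6669,  -0.0835, -18.348 ]), np.float64(147.5))
scene 0.048 (array([  0.6667,  -0.0835, -18.508 ]), np.float64(138.4))
slot (array([  0.6646,  -0.0836, -21.372 ]), np.float64(150.0)) outer (array([  0.664 ,  -0.0849, -20.828 ]), np.float64(150.0))
top 0.044 (array([  0.667 ,  -0.0835, -19.228 ]), np.float64(148.4))
top 0.046 (array([  0.6665,  -0.0841, -17.46  ]), np.float64(150.0))
top 0.048 (array([  0.6664,  -0.0838, -16.012 ]), np.float64(147.9))
slot (array([  0.6667,  -0.0837, -14.14  ]), np.float64(150.0)) outer (array([  0.6629,  -0.0797, -18.34  ]), np.float64(150.0))
```

>>> arm_command(
  deltas=[
    {"rx":0,"ry":0,"rz":0,"dx":-0.005,"dy":0.001,"dz":0.02,"fingers":0.0},
    {"rx":0,"ry":0,"rz":0,"dx":0,"dy":0,"dz":0.01,"fingers":0.0},
    {"rx":0,"ry":0,"rz":0,"dx":0,"dy":0,"dz":0,"fingers":0.0},
    {"rx":0,"ry":0,"rz":0,"dx":0,"dy":0,"dz":0,"fingers":0.0},
    {"rx":0,"ry":0,"rz":0,"dx":0,"dy":0,"dz":0,"fingers":0.0},
    {"rx":0,"ry":0,"rz":0,"dx":0,"dy":0,"dz":0,"fingers":0.0},
  ],
)

```text
time_s: 21.4
position: [0.6678, -0.0827, 0.1895]
tool_rot: [[-0.949, 0.316, 0.001], [0.316, 0.949, -0.0], [-0.001, 0.0, -1.0]]
ft_force: [-0.2, 0.6, -1.3]
grip_width: 0.0129
gripper_force: 78.1
```

```bash
python3 shot.py m2w socket_mouth:.056 key_grip:.189 key:.132; python3 - <<'E'
from fit import *
import pickle
np.set_printoptions(precision=4,suppress=True)
p=pickle.load(open("pics/m2w.pkl","rb"))
o=env.observe();T=o["position"];R=np.array(o["tool_rot"]);a=np.degrees(np.arctan2(R[1,0],R[0,0]));print(a,T,R[:,2])
print("bar",fit(p,T[2]+.012,.044,.014,T[0],T[1],a,.006,6))
for L in (.045,.046,.047,.048): print("plate",L,fit(p,.056,L,L,.666,-.085,-18.5,.004,3))
print("slot",fit(p,.056,.0335,.011,.666,-.085,-18.5,.004,3))
h=cv2.cvtColor(p["color"],cv2.COLOR_BGR2GRAY);c=proj(p,[.6655,-.085,.056]).astype(int);print(c)
for r in range(c[1]-34,c[1]+40,3): print(r,h[r,c[0]-45:c[0]+46:3])
E
```

```text
socket_mouth [318.9 230.1] 0.95 [ 0.6646 -0.086   0.056 ]
key_grip [322.7 338.3] 0.63 [ 0.6682 -0.0847  0.189 ]
key [317.7 211.4] 0.53 [ 0.6331 -0.0755  0.132 ]
21.6 [ 0.6677 -0.0827  0.189 ] [ 0.5901 -0.0592  0.3131] 0.01253692291023362
161.56035655137035 [ 0.6677 -0.0827  0.189 ] [ 0.0004 -0.0001 -1.    ]
bar (array([  0.6681,  -0.0852, 161.4804]), np.float64(133.2))
plate 0.045 (array([  0.664 ,  -0.0864, -18.476 ]), np.float64(80.1))
plate 0.046 (array([  0.6643,  -0.0856, -19.1   ]), np.float64(91.7))
plate 0.047 (array([  0.6652,  -0.0858, -18.412 ]), np.float64(96.5))
plate 0.048 (array([  0.665,  -0.086, -18.788]), np.float64(88.9))
slot (array([  0.6653,  -0.0858, -18.404 ]), np.float64(60.3))
[320 230]
196 [68 70 67 65 59 62 66 69 66 63 64 63 69 56 65 58 64 63 66 63 65 67 62 62
 62 62 63 69 66 67 67]
199 [71 69 67 66 80 81 77 75 76 78 74 77 76 72 76 75 71 78 78 74 77 77 77 72
 78 76 68 67 63 68 61]
202 [67 71 67 65 76 81 70 77 70 75 74 77 74 76 76 69 73 71 70 73 77 72 75 73
 75 78 69 67 68 66 66]
205 [65 69 68 62 80 78 74 71 75 76 72 74 72 72 69 76 73 75 77 71 75 75 74 72
 
[... 1545 characters left out ...]
76 69 77 73 78 74 71 76 71 74 76 75 70 76 77 77 78 76
 78 77 72 70 66 66 66]
256 [64 64 65 64 63 74 68 62 71 72 75 73 71 72 74 73 74 74 71 76 74 75 73 74
 70 74 63 63 70 59 66]
259 [147  56  77 145  52 191 186 170 190 183 190 189  62  92  68  73  75  70
  62  77  71  89 184 189 181 188 150 146 143 147 147]
262 [147 146 142 144 130  73 147 143 147 143 152 106  76  72  81  73  76  72
  76  81  96 151 146 146 145 118 146 144 145 145 144]
265 [142 146 148 147 134 129 142 150 107  71  76  82  88  89  90  96  94  91
  91  93  81  74  75 138 147 118 147 140 143 140 142]
268 [141 141 144 147 132 132 106  74  81  85  90  73  73  73  74  77  77  75
  74  75  80  91  88  80  78  83 145 140 140 142 142]
```

>>> arm_command(
  deltas=[
    {"rx":0,"ry":0,"rz":0,"dx":0.0015,"dy":-0.0016,"dz":0.03,"fingers":0.0},
    {"rx":0,"ry":0,"rz":0,"dx":0,"dy":0,"dz":0.03,"fingers":0.0},
    {"rx":0,"ry":0,"rz":0,"dx":0,"dy":0,"dz":0.01,"fingers":0.0},
    {"rx":0,"ry":0,"rz":0,"dx":0,"dy":0,"dz":0,"fingers":0.0},
    {"rx":0,"ry":0,"rz":0,"dx":0,"dy":0,"dz":0,"fingers":0.0},
    {"rx":0,"ry":0,"rz":0,"dx":0,"dy":0,"dz":0,"fingers":0.0},
  ],
)

```text
time_s: 22.2
position: [0.6665, -0.0839, 0.1205]
tool_rot: [[-0.949, 0.316, 0.003], [0.316, 0.949, -0.001], [-0.003, 0.0, -1.0]]
ft_force: [0.2, -0.9, -1.4]
grip_width: 0.0125
gripper_force: 78.1
```

```bash
python3 shot.py m3w socket_mouth:.056 key_grip:.119; python3 - <<'E'
from fit import *
import pickle
np.set_printoptions(precision=4,suppress=True)
p=pickle.load(open("pics/m3w.pkl","rb"))
o=env.observe();T=o["position"];R=np.array(o["tool_rot"]);a=np.degrees(np.arctan2(R[1,0],R[0,0]));print(a,T)
print("bar",fit(p,T[2]+.012,.044,.014,T[0],T[1],a,.006,6))
for L in (.046,.047): print("plate",L,fit(p,.056,L,L,.666,-.085,-18.5,.004,3))
h=cv2.cvtColor(p["color"],cv2.COLOR_BGR2GRAY)
for r in range(226,300,4): print(r,h[r,270:376:3])
E
```

```text
socket_mouth [322.5 269.1] 0.81 [ 0.6653 -0.0853  0.056 ]
key_grip [324.2 338.2] 0.93 [ 0.6676 -0.0855  0.119 ]
22.35 [ 0.6661 -0.0838  0.1198] [ 0.5886 -0.0603  0.2439] 0.012519158202108447
161.5646567942896 [ 0.6661 -0.0838  0.1198]
bar (array([  0.6668,  -0.0864, 161.6127]), np.float64(135.5))
plate 0.046 (array([  0.664 ,  -0.0857, -18.708 ]), np.float64(58.1))
plate 0.047 (array([  0.665 ,  -0.0856, -18.052 ]), np.float64(59.6))
226 [65 68 64 59 61 60 60 57 59 60 59 57 59 60 61 60 55 62 61 62 59 56 63 56
 61 64 60 62 58 64 63 60 62 66 67 70]
230 [67 66 61 75 73 73 70 71 72 71 71 70 72 76 73 75 74 73 75 74 75 72 72 75
 74 74 75 71 70 76 74 76 74 64 63 65]
234 [66 67 62 73 74 74 70 69 73 73 72 71 75 73 73 70 73 72 70 71 76 72 73 72
 73 74 72 74 74 71 76 73 67 64 64 64]
238 [67 66 62 74 76 74 70 68 72 76 73 69 68 74 77 78 74 74 72 72 73 73 69 72
 73 74 70 68 74 73 70 75 70 65 62 64]
242 [61 62 62 73 77 71 72 68 73 72 72 72 72 74 65 37 25 37 38 33 37 70 72 71
 74 72 69 69 71 73 74 75 67 64 64 65]
246 [54 63 64 72 76 74 71 71 75 73 75 73 71 75 65 38 27 34 27 33 31 69 73 74
 74 73 73 
[... 822 characters left out ...]
 64 65 60]
278 [60 61 65 68 78 85 87 84 89 87 90 86 71 68 69 73 73 73 70 73 77 78 75 75
 88 86 88 89 86 85 74 76 58 63 66 67]
282 [62 63 60 75 88 87 91 87 88 88 87 86 73 74 70 75 77 73 71 78 75 75 72 80
 83 87 88 86 91 83 86 78 62 66 63 68]
286 [61 64 64 85 85 86 82 85 86 83 83 84 72 74 72 77 73 72 74 72 72 73 71 74
 84 85 85 82 85 83 85 83 68 66 62 65]
290 [62 63 82 89 92 86 85 89 91 87 85 82 71 75 73 70 70 73 68 73 73 71 74 72
 89 85 87 88 88 87 87 86 91 62 64 68]
294 [62 71 88 84 85 82 83 68 66 65 65 62 75 73 75 71 72 73 71 73 75 77 77 75
 68 65 64 67 88 85 88 89 92 87 64 66]
298 [61 85 87 89 86 88 86 65 64 64 65 69 69 72 74 72 76 77 73 75 79 75 75 75
 69 68 64 65 81 89 89 87 86 88 66 66]
```

```bash
python3 - <<'E'
from fit import *
import pickle
np.set_printoptions(precision=4,suppress=True)
p=pickle.load(open("pics/m3w.pkl","rb"));u=np.array([.9487,-.316])
h=cv2.cvtColor(p["color"],cv2.COLOR_BGR2GRAY);print(h[225:264,316:330:4].T)
for r,d in((240.5,.01675),(252,.00975),(228.5,.0235)):
    X=atz(p,(322,r),.056)[:2];print(r,X+d*u,(X+d*u)@u)
# key: bar top ends, flange ends along u
for r in range(296,420,3): print(r,h[r,318:330:3],end=' ')
print("bar along",np.array([.6668,-.0864])@u)
E
```

```text
[[64 56 64 74 72 75 73 74 77 69 74 74 74 70 72 73 70 37 31 31 32 36 35 35
  33 32 32 29 37 36 32 38 35 32 32 30 80 76 77]
 [61 59 63 71 72 69 71 68 71 74 72 70 71 73 75 74 70 32 32 34 34 36 38 40
  40 32 33 37 39 34 29 30 38 35 33 61 78 77 77]
 [62 61 61 78 76 75 69 73 72 70 71 74 70 72 67 71 70 38 32 37 37 27 37 36
  38 38 38 36 32 40 40 34 39 33 34 50 77 75 76]
 [59 64 61 73 72 71 72 74 79 73 72 73 70 71 76 70 72 30 33 35 38 37 39 33
  35 32 32 41 36 32 32 39 37 37 39 30 78 73 73]]
240.5 [ 0.6653 -0.0856] 0.6582657102667842
252 [ 0.665  -0.0855] 0.6578564123086701
228.5 [ 0.6654 -0.0856] 0.6582822773656007
296 [72 76 73 75] 299 [75 74 75 71] 302 [79 77 72 71] 305 [84 85 86 83] 308 [84 83 83 81] 311 [81 86 84 80] 314 [82 87 86 83] 317 [84 82 83 87] 320 [82 82 85 82] 323 [87 87 84 80] 326 [87 84 81 84] 329 [85 82 83 85] 332 [85 83 85 86] 335 [86 83 87 83] 338 [84 87 88 82] 341 [86 84 80 84] 344 [83 85 83 82] 347 [83 82 85 81] 350 [85 83 85 84] 353 [88 82 87 82] 356 [84 86 83 83] 359 [84 83 85 80] 362 [86 85 83 84] 365 [83 87 84 80] 368 [87 88 84 86] 371 [85 88 84 82] 374 [86 85 87 85] 377 [86 86 86 87] 380 [87 88 87 85] 383 [86 89 85 82] 386 [87 91 83 86] 389 [88 90 86 85] 392 [90 83 86 83] 395 [87 89 85 87] 398 [85 88 87 86] 401 [86 84 85 85] 404 [85 85 82 86] 407 [230 230 234 232] 410 [235 237 238 238] 413 [237 236 236 237] 416 [238 236 238 236] 419 [236 236 237 237] bar along 0.6598955599999999
```

>>> arm_command(
  deltas=[
    {"rx":0,"ry":0,"rz":0,"dx":0.0012,"dy":0,"dz":0.01,"fingers":0.0},
    {"rx":0,"ry":0,"rz":0,"dx":0,"dy":0,"dz":0.003,"fingers":0.0},
    {"rx":0,"ry":0,"rz":0,"dx":0,"dy":0,"dz":0.002,"fingers":0.0},
    {"rx":0,"ry":0,"rz":0,"dx":0,"dy":0,"dz":0.002,"fingers":0.0},
    {"rx":0,"ry":0,"rz":0,"dx":0,"dy":0,"dz":0,"fingers":0.0},
  ],
)

```text
time_s: 22.85
position: [0.6646, -0.0834, 0.1014]
tool_rot: [[-0.949, 0.316, -0.0], [0.316, 0.949, 0.0], [0.001, -0.0, -1.0]]
ft_force: [0.1, 0.8, -1.4]
grip_width: 0.0128
gripper_force: 78.1
```

>>> arm_command(
  deltas=[
    {"rx":0,"ry":0,"rz":0,"dx":0,"dy":0,"dz":0.0015,"fingers":0.0},
    {"rx":0,"ry":0,"rz":0,"dx":0,"dy":0,"dz":0.0015,"fingers":0.0},
    {"rx":0,"ry":0,"rz":0,"dx":0,"dy":0,"dz":0,"fingers":0.0},
  ],
)

```text
time_s: 23.15
position: [0.6645, -0.0833, 0.0985]
tool_rot: [[-0.949, 0.316, -0.0], [0.316, 0.949, 0.0], [0.0, 0.0, -1.0]]
ft_force: [0.6, -0.1, -1.2]
grip_width: 0.0129
gripper_force: 78.1
```

>>> arm_command(
  deltas=[
    {"rx":0,"ry":0,"rz":0,"dx":0,"dy":0,"dz":0.002,"fingers":0.0},
    {"rx":0,"ry":0,"rz":0,"dx":0,"dy":0,"dz":0.002,"fingers":0.0},
    {"rx":0,"ry":0,"rz":0,"dx":0,"dy":0,"dz":0.002,"fingers":0.0},
    {"rx":0,"ry":0,"rz":0,"dx":0,"dy":0,"dz":0,"fingers":0.0},
    {"rx":0,"ry":0,"rz":0,"dx":0,"dy":0,"dz":0,"fingers":0.0},
  ],
)

```text
time_s: 23.65
position: [0.6646, -0.0834, 0.0927]
tool_rot: [[-0.949, 0.316, -0.0], [0.316, 0.949, 0.0], [0.0, 0.0, -1.0]]
ft_force: [-0.0, 0.4, -1.8]
grip_width: 0.0128
gripper_force: 78.1
```

>>> arm_command(
  deltas=[
    {"rx":0,"ry":0,"rz":0,"dx":0,"dy":0,"dz":0.002,"fingers":0.0},
    {"rx":0,"ry":0,"rz":0,"dx":0,"dy":0,"dz":0.002,"fingers":0.0},
    {"rx":0,"ry":0,"rz":0,"dx":0,"dy":0,"dz":0,"fingers":0.0},
    {"rx":0,"ry":0,"rz":0,"dx":0,"dy":0,"dz":0,"fingers":0.0},
  ],
)

```text
time_s: 24.05
position: [0.6648, -0.0834, 0.0892]
tool_rot: [[-0.949, 0.316, 0.001], [0.316, 0.949, -0.0], [-0.001, 0.0, -1.0]]
ft_force: [-1.6, -0.1, 4.8]
grip_width: 0.0127
gripper_force: 78.6
```

>>> arm_command(
  deltas=[
    {"rx":0,"ry":0,"rz":0,"dx":0,"dy":0,"dz":0.002,"fingers":0.0},
    {"rx":0,"ry":0,"rz":0,"dx":0,"dy":0,"dz":0.002,"fingers":0.0},
    {"rx":0,"ry":0,"rz":0,"dx":0,"dy":0,"dz":0.0015,"fingers":0.0},
    {"rx":0,"ry":0,"rz":0,"dx":0,"dy":0,"dz":0,"fingers":0.0},
    {"rx":0,"ry":0,"rz":0,"dx":0,"dy":0,"dz":0,"fingers":0.0},
  ],
)

```text
time_s: 24.55
position: [0.6648, -0.0834, 0.0839]
tool_rot: [[-0.949, 0.316, 0.001], [0.316, 0.949, -0.0], [-0.001, 0.0, -1.0]]
ft_force: [-2.3, 0.2, 8.3]
grip_width: 0.0129
gripper_force: 79.1
```

>>> arm_command(
  deltas=[
    {"rx":0,"ry":0,"rz":0,"dx":0,"dy":0,"dz":0.0007,"fingers":0.0},
    {"rx":0,"ry":0,"rz":0,"dx":0,"dy":0,"dz":0,"fingers":0.0},
    {"rx":0,"ry":0,"rz":0,"dx":0,"dy":0,"dz":0,"fingers":0.0},
  ],
)

```text
time_s: 24.85
position: [0.6649, -0.0834, 0.0834]
tool_rot: [[-0.949, 0.316, 0.001], [0.316, 0.949, -0.0], [-0.001, -0.0, -1.0]]
ft_force: [-1.8, 0.7, 8.2]
grip_width: 0.0131
gripper_force: 79.8
```

>>> arm_command(
  deltas=[
    {"rx":0,"ry":0,"rz":0.13,"dx":0,"dy":0,"dz":0.0003,"fingers":0.0},
    {"rx":0,"ry":0,"rz":0.13,"dx":0,"dy":0,"dz":0,"fingers":0.0},
    {"rx":0,"ry":0,"rz":0.13,"dx":0,"dy":0,"dz":0,"fingers":0.0},
    {"rx":0,"ry":0,"rz":0.13,"dx":0,"dy":0,"dz":0,"fingers":0.0},
    {"rx":0,"ry":0,"rz":0.13,"dx":0,"dy":0,"dz":0,"fingers":0.0},
    {"rx":0,"ry":0,"rz":0.13,"dx":0,"dy":0,"dz":0,"fingers":0.0},
    {"rx":0,"ry":0,"rz":0,"dx":0,"dy":0,"dz":0,"fingers":0.0},
  ],
)

```text
time_s: 25.55
position: [0.666, -0.0828, 0.0835]
tool_rot: [[-0.449, 0.894, 0.005], [0.894, 0.449, 0.0], [-0.002, 0.004, -1.0]]
ft_force: [1.6, 3.3, 7.9]
grip_width: 0.0127
gripper_force: 79.4
```

>>> arm_command(
  deltas=[
    {"rx":0,"ry":0,"rz":0.13,"dx":0,"dy":0,"dz":0,"fingers":0.0},
    {"rx":0,"ry":0,"rz":0.13,"dx":0,"dy":0,"dz":0,"fingers":0.0},
    {"rx":0,"ry":0,"rz":0.13,"dx":0,"dy":0,"dz":0,"fingers":0.0},
    {"rx":0,"ry":0,"rz":0.13,"dx":0,"dy":0,"dz":0,"fingers":0.0},
    {"rx":0,"ry":0,"rz":0.13,"dx":0,"dy":0,"dz":0,"fingers":0.0},
    {"rx":0,"ry":0,"rz":0.12,"dx":0,"dy":0,"dz":0,"fingers":0.0},
    {"rx":0,"ry":0,"rz":0.04,"dx":0,"dy":0,"dz":0,"fingers":0.0},
    {"rx":0,"ry":0,"rz":0,"dx":0,"dy":0,"dz":0,"fingers":0.0},
    {"rx":0,"ry":0,"rz":0,"dx":0,"dy":0,"dz":0,"fingers":0.0},
  ],
)

```text
time_s: 26.45
position: [0.6669, -0.0831, 0.0839]
tool_rot: [[0.334, 0.943, 0.007], [0.943, -0.334, -0.001], [0.002, 0.007, -1.0]]
ft_force: [6.1, 2.9, 7.2]
grip_width: 0.0127
gripper_force: 79.4
```

```bash
python3 - <<'E'
from fit import *
np.set_printoptions(precision=4,suppress=True)
o=env.observe();print(o["time_s"],o["wrist_torque"],o["ft_force"],o["position"],o["q"])
s=env.get_image("scene");t=env.get_image("top")
for v in(s,t): print([(np.round(d["location"]),round(d["p"],2),atz(v,d["location"],.062)) for d in env.tip_of("puck",v)[:4]])
w=env.get_image("wrist");T=o["position"];R=np.array(o["tool_rot"]);a=np.degrees(np.arctan2(R[1,0],R[0,0]));print(a,fit(w,T[2]+.012,.044,.014,T[0],T[1],a,.006,10))
E
```

```text
26.45 [ 0.436  -1.203   0.0997] [6.0557 2.9317 7.2301] [ 0.6669 -0.0831  0.0839] [-17.2072  41.9011  66.2591   0.0981  71.4335   2.2793]
[(array([262., 376.]), 0.91, array([ 0.3881, -0.0579,  0.062 ])), (array([414., 271.]), 0.62, array([ 0.7278, -0.0054,  0.062 ]))]
[(array([354., 168.]), 0.66, array([0.742 , 0.0338, 0.062 ])), (array([256., 205.]), 0.63, array([0.6601, 0.2424, 0.062 ]))]
70.48295173580722 (array([ 0.6649, -0.0864, 70.4296]), np.float64(128.1))
```

>>> arm_command(
  deltas=[
    {"rx":0,"ry":0,"rz":0.06,"dx":0,"dy":0,"dz":0.0007,"fingers":0.0},
    {"rx":0,"ry":0,"rz":0,"dx":0,"dy":0,"dz":0,"fingers":0.0},
    {"rx":0,"ry":0,"rz":0,"dx":0,"dy":0,"dz":0,"fingers":0.0},
    {"rx":0,"ry":0,"rz":0,"dx":0,"dy":0,"dz":0,"fingers":0.0},
    {"rx":0,"ry":0,"rz":0,"dx":0,"dy":0,"dz":0,"fingers":0.0},
  ],
)

```text
time_s: 27.2
position: [0.6671, -0.0833, 0.0836]
tool_rot: [[0.39, 0.921, 0.008], [0.921, -0.39, -0.001], [0.002, 0.008, -1.0]]
ft_force: [6.1, 1.9, 9.7]
grip_width: 0.0128
gripper_force: 79.6
```

```bash
python3 - <<'E'
from fit import *
np.set_printoptions(precision=4,suppress=True)
s=env.get_image("scene");t=env.get_image("top")
for v in(s,t): print("ridge",fit(v,.096,.044,.012,.659,.237,-2,.01,20),[(np.round(d["box"]),round(d["p"],2)) for d in env.look_for("puck",v)[:4]], proj(v,[.659,.237,.07]))
o=env.observe();print(o["time_s"],o["wrist_torque"],o["ft_force"],o["position"],o["gripper_force"],np.array(o["tool_rot"])[:,0])
E
```

```text
ridge (array([  0.6489,   0.2329, -34.48  ]), np.float64(37.8)) [(array([245., 358., 276., 393.]), 0.94)] [320.8779 199.7169]
ridge (array([ 0.6483,  0.2311, -5.3067]), np.float64(140.4)) [(array([245., 193., 274., 221.]), 0.95), (array([341., 154., 367., 182.]), 0.75)] [258.5576 204.833 ]
27.4 [ 0.3067 -1.1992  0.0879] [ 6.5278  2.2475 10.4523] [ 0.6671 -0.0833  0.0836] 79.64507818222046 [0.39   0.9208 0.0023]
```

```bash
python3 -c "
from rig import env
print(env.close_job())"
```

```text
the job is handed in; nothing more can be done
None
```

I handed the job in at about 27 s: the puck was on the dome and let go, and the key was still gripped at about 80 N, pressed home and turned about 94° clockwise; the last top-camera check put the puck on the dome, but the scene camera didn't report it and no verdict came back.

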